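# Fetch the bit case from behind the screw carton

## Task

The red bit case is shut in behind the green screw carton, under the clear hood of the storage dock. Lift the carton out and stand it upright on the bare plywood board; then draw the case (it has a pull tab) out from under the hood and set it upright, flat on the floor of the blue tray, tab and all. Keep both upright, set them down without dropping them, leave the yellow tape measure and the black battery pack where they are, and let go of everything at the end.

Things in the scene. Friction and masses are not known exactly. Their poses are not given: they have to be found in the camera images.
- dock: fixed storage dock; x runs from its open end (farther from the robot) to its closed end (nearer the robot), y across, z up; origin on the bench, mid-width, under the hood's front edge. Base 10 mm thick, x -117 to +147 mm. On it a straight lane 68 mm wide between rails (inner faces y = +-34, outer +-42, tops 26 mm above the bench). Lane open above for x < 0, under the hood for x > 0
- hood_edge (a point): middle of the lower front edge of the dock's rigid clear hood, 104 mm above the bench (dock axes). Hood: roof 4 mm thick with an orange strip on its front edge (top 111 mm above the bench), reaching 145 mm back; clear side walls, inner faces y = +-64 mm; closed clear back wall, inner face 139 mm behind this edge. Only the front is open
- sill (a point): middle of the top of the inner face of the stop sill across the lane's open end, 26 mm above the bench, 105 mm before the hood edge; sill 10 mm thick. A case slid forward stops against it (its tab passes above the sill) and is then clear of the hood by 15 mm
- carton: green screw carton, closed, 70 (its x) x 60 (its y) x 75 mm tall, about 0.4 kg; starts upright in the uncovered front of the lane on the 10 mm base, sides along the dock's axes. Origin at the centre of its underside
- case: red bit case: closed box 90 (its x) x 60 (its y) x 60 mm tall plus a pull tab on its -x face, about 0.35 kg; starts upright on the 10 mm base under the hood behind the carton, sides along the dock's axes, free to slide along the lane. Origin at the centre of the box's underside
- tab (a point): centre of the case's rigid black pull tab (case axes): 34 mm long (x), 10 mm thick (y), 30 mm high; this point is 62 mm before the case's origin and 43 mm above its underside. At the start the tab's free end is 5 to 13 mm inside the hood's front edge
- board: the fixed bare plywood board on the bench at one side, 180 (its x) x 150 (its y) mm, top 12 mm above the bench; origin under its centre
- tray: the fixed blue job tray on the other side, outside 210 (its x) x 160 (its y) x 20 mm high, walls and floor 5 mm thick; origin under its centre
- tape: bystander, leave alone: a yellow tape measure, 68 x 36 x 62 mm; origin under its centre
- battery: bystander, leave alone: a black battery pack lying flat, 115 x 72 x 62 mm; origin under its centre
Mind the look-alikes: they are no part of the job. What is shaped like the case but turquoise is not meant.

How it is judged:
By the outcome, as a careful person would: the job done as asked, in the order asked, and still so for the second after the job is handed in, with the robot touching nothing.
It also fails if it takes over 72 s, if anything falls off the work surface, if the arm or the gripper's body presses on something with over 40 N, if the wrist force passes 120 N, or if a joint passes its speed limit or range.

## Robot

A 6-joint arm with a two-finger parallel gripper is mounted at the origin on the work surface. World frame = base frame: x ahead of the robot, y to its left, z up, the work surface at z = 0. Lengths are in mm, angles in rad, forces in N, time in s.
With the tool pointing down it reaches from about 275 to 1000 mm from the base axis. Payload 8.4 kg.
Tool frame: the origin (TCP) lies at the very end of the fingers, on their centre line; the grasp point (between the pads) lies 19 mm behind it; z points along the fingers, y is the direction in which the jaws open and shut (so a half turn about z gives the same grasp; the last joint's range is limited). The gripper opens to 85 mm and grips with 20 to 120 N. Pads are 22 mm wide; open, the fingers measure 114 mm over their backs; the gripper's body (76 mm by 85 mm) begins 54 mm behind the grasp point. The pads swing forward as they close: fully open they stand 13 mm farther back than shut.
Start: joints at [-1.233, 0.353, 1.633, -0, 1.155, -0.002], TCP at [208.31, -589.266, 231.281] pointing down, gripper open.
Joint ranges: [-2.63, 2.63], [-0.92, 2.1], [0.06, 2.66], [-1.3, 4.44], [0, 2.69], [-3.02, 3.02]. Speed limits (rad/s): [2.22, 2.22, 2.79, 3.14, 3.14, 3.14].

## Interface

Orientations are given as [roll, pitch, yaw] about the fixed x, y, z axes, in that order (R = Rz(yaw) Ry(pitch) Rx(roll)).
In Python, from rig import r gives the robot as it stands.
- The arm moves only by the tool jog_arm, never from a script. Its argument "moves" is a list of rows, each an object with "grip": the gripper command: -1 is fully open, 1 is shut, values between are in proportion; "translation": the shift along the tool's x, y, z in m, a list of three; "twist": the turn, a rotation vector about the tool's x, y, z in rad, a list of three. In form: [{"grip": grip, "translation": [dx, dy, dz], "twist": [ax, ay, az]}, ...]. A call has 1 to 10 rows; each row shifts and turns the commanded pose from where the row before left it, along the tool's axes as they then stand; what a row does not reach is not made up. A row lasts 1/12 s, in which the tool goes at most 41.7 mm and 7.16 degrees, less where a joint would pass 70% of its speed; a pose out of reach is approached as far as the arm can. A call with a gripper value outside its range is refused whole. The fingers move at their own pace and stop on an object; "squeeze" is the grip in N (left out, the last holds). Time passes only in rows, so rows that do not move let the fingers close. It gives the time, the measured TCP pose, the force and the opening at its end, in the units of the state.
- r.sense(): the state, without advancing time (a new reading comes with each control period).
- r.grab_frame(name): name is "scene" or "side" or "wrist"; returns (picture, depth): 420x560x3 uint8, red, green, blue; 420x560 float32, mm along the optical axis (not along the pixel's ray), 0 where there is no reading.
- r.calibration(name): a dict with "fx", "fy", "cx", "cy" (pixels), "R" (3x3) and "t" (3): a world point X has camera coordinates R X + t. Camera axes: x right, y down, z forward; pixel columns grow to the right and rows downward; lengths in mm; the calibration is good to about 2 mm. A picture is of the moment at which its call begins: read the wrist's pose just before it. calibration takes no time and is no camera call; for the wrist camera it gives the pose at the moment of the call.
- r.sign_off(): hands the job in, once; it reports no verdict.
The state is a dict: "clock": time; "qpos": joint angles; "qvel": joint speeds; "joint_efforts": joint torques, N m; "eef_pos": TCP position; "tcp_rot": TCP orientation; "contact_force": force on the tool from outside, world axes, zero at the start; "wrist_torque": the same for the moment, N m; "opening": opening from 0.0 (shut) to 1.0 (fully open).
Only numpy, scipy, OpenCV 4.12 (cv2) and the standard library are available. Lean on these libraries where they do the work, as an engineer would, in place of code of your own. Each camera call takes 0.05 s, during which the arm holds its last target.

## Working session

There is one attempt and no reset: what is moved stays moved. The work goes in short steps, Python scripts to look and compute and a tool call to move; the robot and the scene stay as the last step left them, time stands still between calls to the robot, and variables do not carry over. Pictures are saved under pics/ and viewed, and the job is handed in when it is done.

Besides the shell and the picture viewer there is one more tool, called by a JSON object that holds its "method" and its "body", one argument or row to a line. jog_arm: Moves the arm, as the interface text tells. Its arguments: {"type":"object","properties":{"moves":{"type":"array"},"squeeze":{"type":"number"}},"required":["moves"]}

```bash
ls; mkdir -p pics; python3 - <<'E'
from rig import r
import cv2,numpy as np
print(r.sense())
for n in ["scene","side"]:
    p,d=r.grab_frame(n); np.savez(f"pics/{n}0.npz",p=p,d=d)
    cv2.imwrite(f"pics/{n}0.png",cv2.cvtColor(p,cv2.COLOR_RGB2BGR)); print(n,r.calibration(n))
E
```

```text
pics
{'clock': 0.0, 'qpos': array([-1.23339982e+00,  3.53662282e-01,  1.63414490e+00,  3.13592294e-05,
        1.15518705e+00, -2.40699783e-03]), 'qvel': array([-9.98150270e-04,  6.02774877e-04, -9.31308901e-05,  3.98925278e-04,
       -1.16564037e-03, -6.64731898e-04]), 'joint_efforts': array([-4.45554306e-04, -6.05262637e+01, -3.42070520e+01, -1.36908484e-04,
        9.49488545e-03, -8.31267641e-06]), 'eef_pos': array([ 208.16021602, -588.80875315,  230.54824207]), 'tcp_rot': array([-3.14019115e+00, -3.20453691e-05,  3.39790799e-01]), 'contact_force': array([-0.45984515,  0.30407147,  0.01172825]), 'wrist_torque': array([ 0.00861547, -0.01082126, -0.02134632]), 'opening': 0.9987958690230904}
scene {'fx': 521.6794291229078, 'fy': 521.6794291229078, 'cx': 273.3696374515897, 'cy': 215.11928725250377, 'R': array([[-0.61263568,  0.79008316,  0.02112173],
       [ 0.41010978,  0.34061954, -0.84604273],
       [-0.67563859, -0.50965373, -0.53269651]]), 't': array([ 303.58613184, -121.68595773, 1522.44725979])}
side {'fx': 471.63166169543587, 'fy': 471.63166169543587, 'cx': 280.1587975851174, 'cy': 210.55360176157208, 'R': array([[-0.93997165, -0.34110642, -0.00998536],
       [-0.16147174,  0.47035742, -0.86757753],
       [ 0.30063295, -0.81388593, -0.49720168]]), 't': array([ 449.47091324,  153.95350398, 1029.75691615])}
```

View pics/scene0.png

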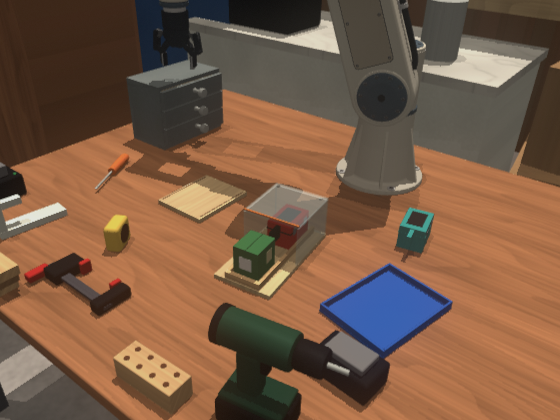

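View pics/side0.png

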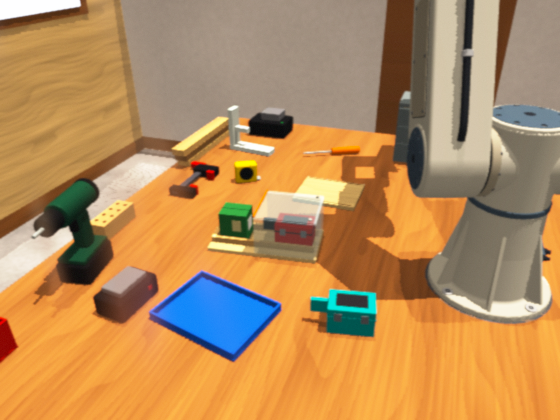

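The scene view shows the green carton at (254,255), the red case under the hood at (288,225), the board at (203,198), the tray at (386,308), the tape at (117,233) and the battery at (350,365). The turquoise look-alike is at (415,230). In the side view the red case is at (295,228) and the turquoise one at (350,312). I'll enlarge the dock in both views.

```bash
cat > h.py <<'E'
import numpy as np,cv2
from rig import r
def load(n): 
    z=np.load(f"pics/{n}.npz"); return z['p'],z['d']
def ray(c,u,v):
    R=np.array(c['R']);t=np.array(c['t'])
    d=R.T@np.array([(u-c['cx'])/c['fx'],(v-c['cy'])/c['fy'],1.0]); return -R.T@t,d
def onz(c,u,v,z):
    o,d=ray(c,u,v); return o+d*(z-o[2])/d[2]
def cloud(c,d):
    v,u=np.mgrid[0:d.shape[0],0:d.shape[1]]
    P=np.stack([(u-c['cx'])/c['fx']*d,(v-c['cy'])/c['fy']*d,d],-1)
    return (P-np.array(c['t']))@np.array(c['R'])
def proj(c,X):
    q=np.array(c['R'])@np.array(X)+np.array(c['t']); return q[0]/q[2]*c['fx']+c['cx'],q[1]/q[2]*c['fy']+c['cy']
E
python3 - <<'E'
from h import *
a,_=load("scene0");b,_=load("side0")
x=cv2.resize(a[175:300,200:340],None,fx=4,fy=4,interpolation=2)[:500,:560]
y=cv2.resize(b[180:270,200:340],None,fx=4,fy=4,interpolation=2)
cv2.imwrite("pics/c1.png",x[:,:,::-1]);cv2.imwrite("pics/c2.png",y[:,:,::-1])
for n in ["scene","side"]:
    p,d=load(n+"0");c=r.calibration(n);W=cloud(c,d);h=cv2.cvtColor(p,cv2.COLOR_RGB2HSV)
    H,S,V=h[...,0].astype(int),h[...,1],h[...,2]
    for nm,m in dict(green=(H>45)&(H<80)&(S>100),red=((H<6)|(H>172))&(S>120),blue=(H>105)&(H<125)&(S>150),teal=(H>80)&(H<98)&(S>120),yellow=(H>22)&(H<32)&(S>180)).items():
        k,l,st,ce=cv2.connectedComponentsWithStats(m.astype(np.uint8))
        for i in range(1,k):
            if st[i,4]>60:
                q=W[(l==i)&(d>0)]
                print(n,nm,st[i],np.percentile(q,[2,50,98],axis=0).round().tolist() if len(q) else None)
E
```

```text
scene green [234 231  41  25 555] [[552.0, -10.0, 80.0], [589.0, 20.0, 83.0], [622.0, 48.0, 85.0]]
scene red [268 219  26  15 175] [[470.0, -23.0, 53.0], [483.0, 17.0, 65.0], [523.0, 59.0, 105.0]]
scene red [276 232  21  17 209] [[451.0, -1.0, 13.0], [482.0, 23.0, 29.0], [485.0, 34.0, 47.0]]
scene red [ 78 259  13  15 138] [[799.0, -272.0, 3.0], [810.0, -259.0, 20.0], [820.0, -255.0, 29.0]]
scene red [ 24 264  24  19 230] [[860.0, -360.0, -2.0], [888.0, -315.0, 19.0], [906.0, -308.0, 23.0]]
scene blue [ 322  271  129   81 4936] [[414.0, 212.0, 1.0], [514.0, 293.0, 4.0], [609.0, 368.0, 19.0]]
scene teal [400 208  33  30 311] [[209.0, 196.0, 55.0], [270.0, 238.0, 58.0], [320.0, 261.0, 61.0]]
side green [  50  180   47   85 1772] [[821.0, 201.0, 56.0], [842.0, 257.0, 170.0], [874.0, 302.0, 199.0]]
side green [219 203  34  35 794] [[549.0, -5.0, 23.0], [585.0, 42.0, 75.0], [617.0, 51.0, 85.0]]
side red [205 169  11  11  95] [[795.0, -285.0, 1.0], [809.0, -262.0, 17.0], [830.0, -255.0, 28.0]]
side red [275 222  39  12 276] [[381.0, 57.0, 77.0], [423.0, 64.0, 90.0], [464.0, 71.0, 99.0]]
side red [275 232  40  13 319] [[379.0, 57.0, 48.0], [421.0, 63.0, 60.0], [464.0, 70.0, 74.0]]
side red [  0 318  17  44 450] [[818.0, 492.0, 2.0], [820.0, 505.0, 29.0], [831.0, 525.0, 68.0]]
side blue [ 154  272  126   89 3427] [[399.0, 203.0, 1.0], [509.0, 287.0, 4.0], [616.0, 385.0, 19.0]]
side teal [ 311  290   65   46 1813] [[206.0, 198.0, 3.0], [253.0, 250.0, 49.0], [321.0, 264.0, 60.0]]
side yellow [234 160  23  14 166] [[667.0, -445.0, -4.0], [701.0, -289.0, 57.0], [788.0, -265.0, 61.0]]
```

View pics/c1.png

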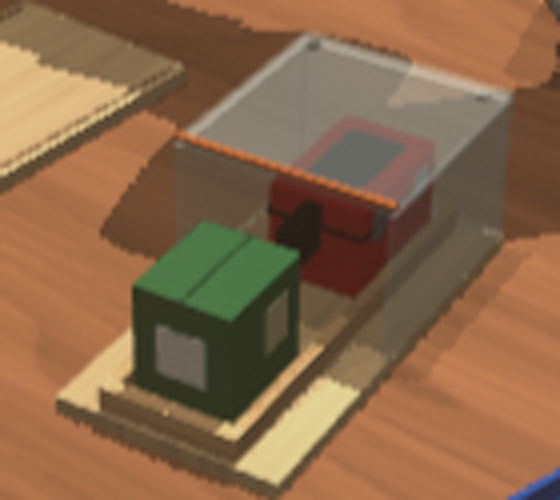

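View pics/c2.png

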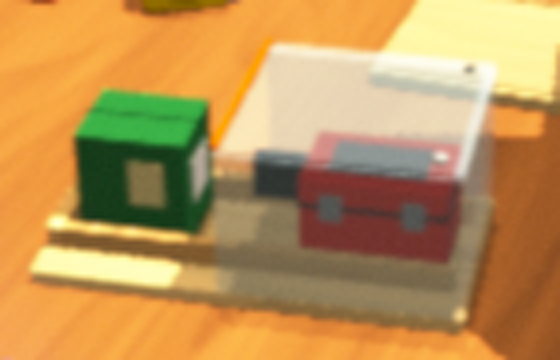

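```bash
python3 - <<'E'
from h import *
for n in ["scene","side"]:
    p,d=load(n+"0");c=r.calibration(n);W=cloud(c,d);h=cv2.cvtColor(p,cv2.COLOR_RGB2HSV)
    H,S,V=h[...,0].astype(int),h[...,1],h[...,2]
    def rect(m,z,nm):
        ys,xs=np.nonzero(m); P=np.array([onz(c,u,v,z)[:2] for u,v in zip(xs,ys)],np.float32)
        a=cv2.minAreaRect(P); print(n,nm,len(P),np.round(a[0],1),np.round(a[1],1),round(a[2],1), cv2.boxPoints(a).round().tolist())
    g=(H>40)&(H<85)&(S>90)&(np.abs(W[...,0]-590)<60)&(np.abs(W[...,1]-20)<60)
    rect(g&(W[...,2]>81),85,"cartontop")
    o=(H>5)&(H<18)&(S>170)&(W[...,2]>95)&(W[...,2]<120)&(np.abs(W[...,0]-520)<80)&(np.abs(W[...,1]-10)<90)
    rect(o,111,"orange")
    b=(H>105)&(H<125)&(S>120)&(W[...,2]>14)&(W[...,0]<700)
    rect(b,20,"trayrim")
    w=(W[...,2]>8)&(W[...,2]<16)&(W[...,0]>350)&(W[...,0]<650)&(W[...,1]>-330)&(W[...,1]<-90)
    w=cv2.morphologyEx(w.astype(np.uint8),cv2.MORPH_OPEN,np.ones((3,3)))>0
    rect(w,12,"board")
    # bystanders
    for nm,m in dict(tape=(np.abs(W[...,0]-790)<110)&(np.abs(W[...,1]+290)<110)&(W[...,2]>25)&(H>20)&(H<34)&(S>120),
       batt=(np.abs(W[...,0]-700)<90)&(np.abs(W[...,1]-330)<110)&(W[...,2]>53)&(W[...,2]<70), teal=(H>78)&(H<98)&(S>120)&(W[...,2]>50)&(W[...,1]>150)).items():
        if m.sum()>20: rect(m,62,nm)
    tall=(W[...,2]>30)&(d>0)
E
```

```text
scene cartontop 545 [590.2  20.6] [70.2 59.7] 7.3 [[552.0, 46.0], [559.0, -13.0], [629.0, -5.0], [621.0, 55.0]]
scene orange 56 [525.3  11.6] [  3.5 132.7] 7.3 [[515.0, 77.0], [532.0, -54.0], [535.0, -54.0], [519.0, 78.0]]
scene trayrim 2252 [ -350.1 -1026.2] [3362.4  630.4] 50.0 [[-1673.0, -2110.0], [-1191.0, -2516.0], [973.0, 58.0], [490.0, 464.0]]
scene board 1076 [ 438.1 -267.7] [170.1 122.2] 0.3 [[353.0, -207.0], [353.0, -329.0], [524.0, -328.0], [523.0, -206.0]]
scene tape 188 [ 705.2 -283.2] [59.6 32.7] 29.9 [[671.0, -284.0], [688.0, -312.0], [739.0, -283.0], [723.0, -254.0]]
scene batt 1181 [704.  319.5] [81.4 54.7] 84.8 [[673.0, 281.0], [728.0, 276.0], [735.0, 358.0], [681.0, 362.0]]
scene teal 309 [274.2 234.1] [122.6  57.7] 11.2 [[208.0, 250.0], [220.0, 194.0], [340.0, 218.0], [329.0, 274.0]]
side cartontop 319 [584.1  24. ] [68.4 60. ] 7.1 [[546.0, 49.0], [554.0, -10.0], [622.0, -2.0], [614.0, 58.0]]
side orange 15 [521.2  12.4] [  3.8 135.6] 7.4 [[511.0, 79.0], [528.0, -55.0], [532.0, -55.0], [514.0, 80.0]]
side trayrim 746 [505.  295.3] [160.6 215.2] 77.6 [[383.0, 240.0], [593.0, 194.0], [627.0, 351.0], [417.0, 397.0]]
side board 541 [ 428.2 -266. ] [117.6 158.7] 88.9 [[348.0, -323.0], [506.0, -326.0], [509.0, -209.0], [350.0, -206.0]]
side tape 152 [ 688.7 -244.4] [ 48.5 106.4] 18.6 [[649.0, -202.0], [683.0, -303.0], [729.0, -287.0], [695.0, -186.0]]
side batt 699 [693.3 321.7] [83.6 56.6] 83.7 [[661.0, 283.0], [717.0, 277.0], [726.0, 360.0], [670.0, 366.0]]
side teal 885 [591.8 237.8] [130.  783.7] 86.4 [[197.0, 198.0], [979.0, 148.0], [987.0, 278.0], [205.0, 328.0]]
```

The case meant is the red box with the black tab, at (288,225) in the scene view and (295,228) in the side view. The turquoise one at (415,230) has the same shape but the wrong colour and is not under the hood. The crops show the red case under the hood with its tab facing the carton. The dock axis is turned about 7.3°. Next I'll check the wrist camera mount and go over the carton.

```bash
python3 - <<'E'
from h import *
from scipy.spatial.transform import Rotation as Ro
s=r.sense(); c=r.calibration("wrist")
R=Ro.from_euler('xyz',s['tcp_rot']).as_matrix()
C=-np.array(c['R']).T@np.array(c['t']); print("cam in tool",R.T@(C-s['eef_pos']), "axis in tool",R.T@np.array(c['R'])[2],"camx in tool",R.T@np.array(c['R'])[0],c['fx'])
tgt=np.array([587,22,300]); print(R.T@(tgt-s['eef_pos']))
# tray/board: side vs scene
p,d=load("scene0");c=r.calibration("scene");W=cloud(c,d);h=cv2.cvtColor(p,cv2.COLOR_RGB2HSV)
H,S=h[...,0].astype(int),h[...,1]
m=((H>105)&(H<125)&(S>120)).astype(np.uint8);m[:265]=0;m[350:]=0
k,l,st,ce=cv2.connectedComponentsWithStats(m);i=1+st[1:,4].argmax()
ys,xs=np.nonzero((l==i));P=np.array([onz(c,u,v,20)[:2] for u,v in zip(xs,ys)],np.float32);a=cv2.minAreaRect(P);print(a,cv2.boxPoints(a))
E
```

```text
cam in tool [  81.77640755   -0.81399397 -142.08457357] axis in tool [-0.31755942 -0.00162282  0.94823699] camx in tool [-5.04648098e-04  9.99998683e-01  1.54240447e-03] 296.4507030093024
[ 560.76118649 -449.726642    -68.80165084]
((518.949462890625, 291.1181640625), (160.32716369628906, 220.85433959960938), 77.72090148925781) [[393.99982 236.27345]
 [609.8017  189.30348]
 [643.8991  345.9629 ]
 [428.09723 392.93286]]
```

{"method": "jog_arm", "body": {
  "moves": [
    {"grip": -1,"translation": [0,0,-0.035],"twist": [0,0,0]},
    {"grip": -1,"translation": [0,0,-0.035],"twist": [0,0,0]},
    {"grip": -1,"translation": [0.0312,-0.025,0],"twist": [0,0,0]},
    {"grip": -1,"translation": [0.0312,-0.025,0],"twist": [0,0,0]},
    {"grip": -1,"translation": [0.0312,-0.025,0],"twist": [0,0,0]},
    {"grip": -1,"translation": [0.0312,-0.025,0],"twist": [0,0,0]},
    {"grip": -1,"translation": [0.0312,-0.025,0],"twist": [0,0,0]},
    {"grip": -1,"translation": [0.0312,-0.025,0],"twist": [0,0,0]},
    {"grip": -1,"translation": [0.0312,-0.025,0],"twist": [0,0,0]},
    {"grip": -1,"translation": [0.0312,-0.025,0],"twist": [0,0,0]}
  ]
}}

```text
clock: 0.93
eef_pos: [377.4, -315.7, 301.2]
tcp_rot: [-3.141, 0.0, 0.34]
contact_force: [0.8, -1.3, 0.3]
opening: 1.002
```

{"method": "jog_arm", "body": {
  "moves": [
    {"grip": -1,"translation": [0.0312,-0.025,0],"twist": [0,0,0]},
    {"grip": -1,"translation": [0.0312,-0.025,0],"twist": [0,0,0]},
    {"grip": -1,"translation": [0.0312,-0.025,0],"twist": [0,0,0]},
    {"grip": -1,"translation": [0.0312,-0.025,0],"twist": [0,0,0]},
    {"grip": -1,"translation": [0.0312,-0.025,0],"twist": [0,0,0]},
    {"grip": -1,"translation": [0.0312,-0.025,0],"twist": [0,0,0]},
    {"grip": -1,"translation": [0.0312,-0.025,0],"twist": [0,0,0]},
    {"grip": -1,"translation": [0.0312,-0.025,0],"twist": [0,0,0]},
    {"grip": -1,"translation": [0.0312,-0.025,0],"twist": [0,0,0]},
    {"grip": -1,"translation": [0.0312,-0.025,0],"twist": [0,0,0]}
  ]
}}

```text
clock: 1.77
eef_pos: [588.3, 24.2, 301.0]
tcp_rot: [-3.142, 0.001, 0.34]
contact_force: [0.8, -1.1, -0.3]
opening: 1.0
```

{"method": "jog_arm", "body": {
  "moves": [
    {"grip": -1,"translation": [0,0,0],"twist": [0,0,-0.122]},
    {"grip": -1,"translation": [0,0,0],"twist": [0,0,-0.122]},
    {"grip": -1,"translation": [0,0,0],"twist": [0,0,-0.122]},
    {"grip": -1,"translation": [0,0,0],"twist": [0,0,-0.122]},
    {"grip": -1,"translation": [0,0,0],"twist": [0,0,-0.122]},
    {"grip": -1,"translation": [0,0,0],"twist": [0,0,-0.122]},
    {"grip": -1,"translation": [0,0,0],"twist": [0,0,-0.122]},
    {"grip": -1,"translation": [0,0,0],"twist": [0,0,-0.122]},
    {"grip": -1,"translation": [0,0,0],"twist": [0,0,-0.122]},
    {"grip": -1,"translation": [0,0,0],"twist": [0,0,-0.122]}
  ]
}}

```text
clock: 2.6
eef_pos: [587.5, 22.2, 300.9]
tcp_rot: [-3.141, 0.0, 1.566]
contact_force: [0.8, 0.1, -1.0]
opening: 0.998
```

{"method": "jog_arm", "body": {
  "moves": [
    {"grip": -1,"translation": [0,0,0],"twist": [0,0,-0.122]},
    {"grip": -1,"translation": [0,0,0],"twist": [0,0,-0.122]},
    {"grip": -1,"translation": [0,0,0],"twist": [0,0,-0.122]},
    {"grip": -1,"translation": [0,0,0],"twist": [0,0,-0.122]},
    {"grip": -1,"translation": [0,0,0],"twist": [0,0,-0.122]},
    {"grip": -1,"translation": [0,0,0],"twist": [0,0,-0.122]},
    {"grip": -1,"translation": [0,0,0],"twist": [0,0,-0.122]},
    {"grip": -1,"translation": [0,0,0],"twist": [0,0,-0.122]},
    {"grip": -1,"translation": [0,0,0],"twist": [0,0,-0.122]},
    {"grip": -1,"translation": [0,0,0],"twist": [0,0,-0.122]}
  ]
}}

```text
clock: 3.43
eef_pos: [587.5, 22.2, 300.9]
tcp_rot: [-3.141, -0.001, 2.786]
contact_force: [0.1, 0.0, 0.5]
opening: 0.999
```

{"method": "jog_arm", "body": {
  "moves": [
    {"grip": -1,"translation": [0,0,0],"twist": [0,0,-0.122]},
    {"grip": -1,"translation": [0,0,0],"twist": [0,0,-0.122]},
    {"grip": -1,"translation": [0,0,0],"twist": [0,0,-0.122]},
    {"grip": -1,"translation": [0,0,0],"twist": [0,0,-0.122]},
    {"grip": -1,"translation": [0,0,0],"twist": [0,0,0]}
  ]
}}

```text
clock: 3.85
eef_pos: [587.6, 22.2, 300.9]
tcp_rot: [3.142, -0.001, -3.01]
contact_force: [0.5, -0.4, -0.6]
opening: 1.0
```

```bash
python3 - <<'E'
from h import *
s=r.sense(); print(s['clock'],s['qpos'].round(2),s['eef_pos'].round(1),s['tcp_rot'].round(3))
c=r.calibration("wrist"); p,d=r.grab_frame("wrist"); np.savez("pics/w1.npz",p=p,d=d)
cv2.imwrite("pics/w1.png",p[:,:,::-1])
W=cloud(c,d);h=cv2.cvtColor(p,cv2.COLOR_RGB2HSV);H,S=h[...,0].astype(int),h[...,1]
g=(H>40)&(H<85)&(S>90)&(W[...,2]>78)&(d>0)&(W[...,2]<95)
ys,xs=np.nonzero(g);P=np.array([onz(c,u,v,85)[:2] for u,v in zip(xs,ys)],np.float32);a=cv2.minAreaRect(P);print(a,cv2.boxPoints(a))
E
```

```text
3.85 [ 0.04  0.24  1.63  0.    1.27 -1.67] [587.6  22.2 300.9] [ 3.142e+00 -1.000e-03 -3.010e+00]
((586.7762451171875, 18.266006469726562), (70.22760009765625, 58.608890533447266), 7.514806270599365) [[548.13153   42.72649 ]
 [555.7966   -15.379012]
 [625.42096   -6.194477]
 [617.7559    51.911026]]
```

View pics/w1.png

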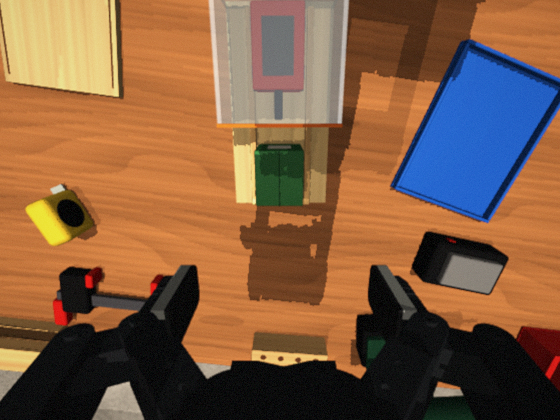

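The wrist view shows the carton top at (279,175), the orange strip at (279,125), the case at (278,45) with its tab at (278,105), the tray at right and the board at the upper left. The three views put the carton at about (587,21), and the TCP is already there and aligned. Descending to grip.

{"method": "jog_arm", "body": {
  "moves": [
    {"grip": -1,"translation": [0,0,0.037],"twist": [0,0,0]},
    {"grip": -1,"translation": [0,0,0.037],"twist": [0,0,0]},
    {"grip": -1,"translation": [0,0,0.037],"twist": [0,0,0]},
    {"grip": -1,"translation": [0,0,0.037],"twist": [0,0,0]},
    {"grip": -1,"translation": [0,0,0.037],"twist": [0,0,0]},
    {"grip": -1,"translation": [0,0,0.037],"twist": [0,0,0]},
    {"grip": -1,"translation": [0,0,0.037],"twist": [0,0,0]},
    {"grip": -1,"translation": [0,0,0],"twist": [0,0,0]}
  ],
  "squeeze": 40
}}

```text
clock: 4.57
eef_pos: [582.8, 22.0, 35.7]
tcp_rot: [3.141, -0.011, -3.02]
contact_force: [-2.6, 0.4, 0.5]
opening: 1.002
```

{"method": "jog_arm", "body": {
  "moves": [
    {"grip": 1,"translation": [0,0,0],"twist": [0,0,0]},
    {"grip": 1,"translation": [0,0,0],"twist": [0,0,0]},
    {"grip": 1,"translation": [0,0,0],"twist": [0,0,0]},
    {"grip": 1,"translation": [0,0,0],"twist": [0,0,0]},
    {"grip": 1,"translation": [0,0,0],"twist": [0,0,0]},
    {"grip": 1,"translation": [0,0,0],"twist": [0,0,0]}
  ]
}}

```text
clock: 5.07
eef_pos: [589.7, 22.1, 44.7]
tcp_rot: [-3.141, 0.004, -3.016]
contact_force: [0.4, -3.2, 8.4]
opening: 0.696
```

```bash
python3 - <<'E'
from h import *
s=r.sense(); print(s['clock'],s['eef_pos'].round(1),s['opening'],s['contact_force'])
c=r.calibration("side"); p,d=r.grab_frame("side"); cv2.imwrite("pics/s1.png",cv2.resize(p[120:320,120:400],None,fx=2.5,fy=2.5)[:,:,::-1])
E
```

```text
5.0667 [589.7  22.1  44.7] 0.6961563273359009 [ 0.4377118  -3.23090212  8.42659902]
```

View pics/s1.png

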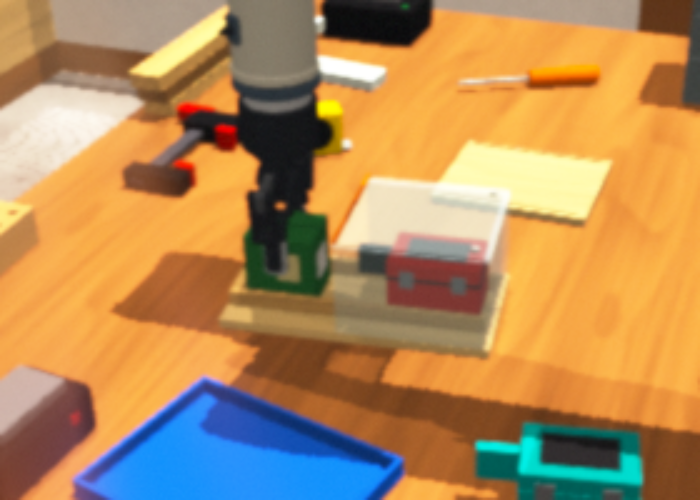

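Gripped at an opening of 0.696, about 59 mm. I'll lift it and measure the board and tray from the saved pictures.

{"method": "jog_arm", "body": {
  "moves": [
    {"grip": 1,"translation": [0,0,0],"twist": [0,0,0]},
    {"grip": 1,"translation": [0,0,-0.01],"twist": [0,0,0]},
    {"grip": 1,"translation": [0,0,-0.02],"twist": [0,0,0]},
    {"grip": 1,"translation": [0,0,-0.03],"twist": [0,0,0]},
    {"grip": 1,"translation": [0,0,-0.03],"twist": [0,0,0]},
    {"grip": 1,"translation": [0,0,-0.03],"twist": [0,0,0]},
    {"grip": 1,"translation": [0,0,-0.03],"twist": [0,0,0]},
    {"grip": 1,"translation": [0,0,-0.02],"twist": [0,0,0]},
    {"grip": 1,"translation": [0,0,-0.01],"twist": [0,0,0]},
    {"grip": 1,"translation": [0,0,0],"twist": [0,0,0]}
  ]
}}

```text
clock: 5.95
eef_pos: [588.8, 22.5, 225.2]
tcp_rot: [-3.142, 0.004, -3.015]
contact_force: [0.6, 0.3, -4.4]
opening: 0.7
```

```bash
python3 - <<'E'
from h import *
s=r.sense(); print(s['clock'],s['eef_pos'].round(1),s['tcp_rot'].round(3),s['opening'],s['contact_force'])
for n in ["scene","side"]:
    c=r.calibration(n);p,d=r.grab_frame(n);np.savez(f"pics/{n}1.npz",p=p,d=d)
    W=cloud(c,d);h=cv2.cvtColor(p,cv2.COLOR_RGB2HSV);H,S,V=[h[...,i].astype(int) for i in range(3)]
    # sample colours
    u,v=map(int,proj(c,(438,-267,12)));print(n,(u,v),h[v,u],"bench",h[v+30 if n=='scene' else v-15,u-40])
    cv2.imwrite(f"pics/{n}1b.png",cv2.resize(p[max(0,v-70):v+70,u-90:u+90],None,fx=4,fy=4)[:,:,::-1]); print(u-90,max(0,v-70))
E
```

```text
5.95 [588.8  22.5 225.2] [-3.142  0.004 -3.015] 0.7000500931257183 [ 0.62861509  0.33008838 -4.41580581]
scene (205, 198) [ 21  94 236] bench [ 12 145 206]
115 128
side (324, 192) [ 28  72 255] bench [ 18 181 251]
234 122
```

View pics/scene1b.png

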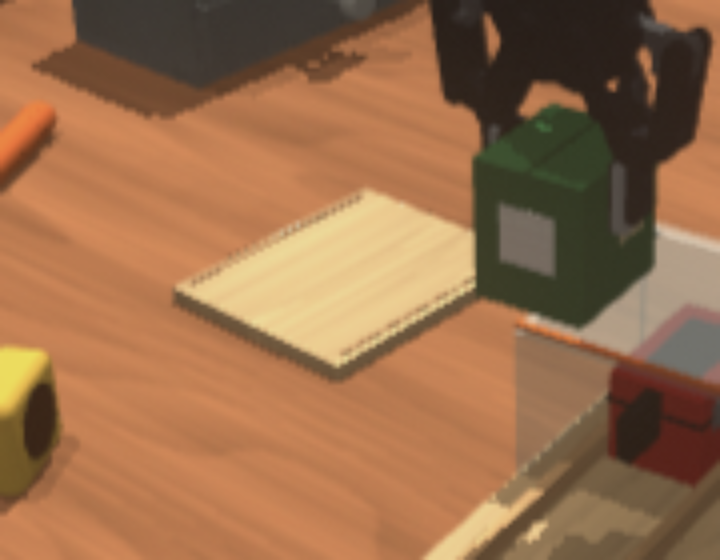

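View pics/side1b.png

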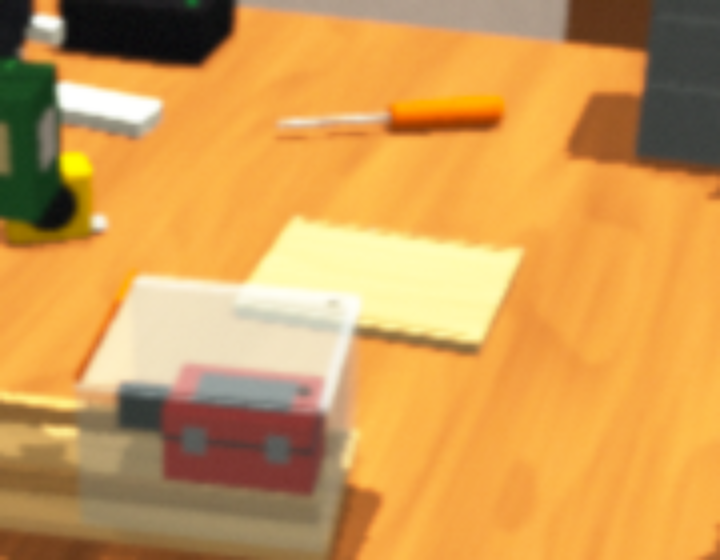

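```bash
python3 - <<'E'
from h import *
c=r.calibration("scene")
A=[onz(c,115+x/4,128+y/4,12)[:2] for x,y in [(179,292),(367,188),(337,364)]];print(np.round(A,1), "ctr",((A[1]+A[2])/2).round(1))
c=r.calibration("side")
B=[onz(c,234+x/4,122+y/4,12)[:2] for x,y in [(296,217),(522,250),(478,342)]];print(np.round(B,1),"ctr",((B[0]+B[2])/2).round(1))
# tray from wrist w1 picture (pose then)
from scipy.spatial.transform import Rotation as Ro
E
```

```text
[[ 522.7 -348.8]
 [ 342.3 -356.1]
 [ 519.5 -210.6]] ctr [ 430.9 -283.4]
[[ 514.8 -355.4]
 [ 337.9 -355.3]
 [ 339.  -206.6]] ctr [ 426.9 -281. ]
```

{"method": "jog_arm", "body": {
  "moves": [
    {"grip": 1,"translation": [0.0076,-0.0108,0],"twist": [0,0,0]},
    {"grip": 1,"translation": [0.0151,-0.0217,0],"twist": [0,0,0]},
    {"grip": 1,"translation": [0.0151,-0.0217,0],"twist": [0,0,0]},
    {"grip": 1,"translation": [0.0151,-0.0217,0],"twist": [0,0,0]},
    {"grip": 1,"translation": [0.0151,-0.0217,0],"twist": [0,0,0]},
    {"grip": 1,"translation": [0.0151,-0.0217,0],"twist": [0,0,0]},
    {"grip": 1,"translation": [0.0151,-0.0217,0],"twist": [0,0,0]},
    {"grip": 1,"translation": [0.0151,-0.0217,0],"twist": [0,0,0]},
    {"grip": 1,"translation": [0.0151,-0.0217,0],"twist": [0,0,0]},
    {"grip": 1,"translation": [0.0151,-0.0217,0],"twist": [0,0,0]}
  ]
}}

```text
clock: 6.88
eef_pos: [469.1, -201.2, 220.4]
tcp_rot: [3.14, -0.003, -3.015]
contact_force: [1.4, 0.1, -4.1]
opening: 0.698
```

{"method": "jog_arm", "body": {
  "moves": [
    {"grip": 1,"translation": [0.0151,-0.0217,0],"twist": [0,0,0]},
    {"grip": 1,"translation": [0.0151,-0.0217,0],"twist": [0,0,0]},
    {"grip": 1,"translation": [0.0151,-0.0217,0],"twist": [0,0,0]},
    {"grip": 1,"translation": [0.0076,-0.0109,0],"twist": [0,0,0]},
    {"grip": 1,"translation": [0,0,0],"twist": [0,0,0]},
    {"grip": 1,"translation": [0,0,0],"twist": [0,0,0]}
  ]
}}

```text
clock: 7.38
eef_pos: [427.0, -282.4, 220.7]
tcp_rot: [3.139, -0.002, -3.017]
contact_force: [0.1, 0.5, -3.6]
opening: 0.7
```

```bash
python3 - <<'E'
from h import *
s=r.sense(); print(s['clock'],s['eef_pos'].round(1),s['tcp_rot'].round(3),s['opening'],s['contact_force'])
c=r.calibration("scene");p,d=r.grab_frame("scene");np.savez("pics/scene2.npz",p=p,d=d)
cv2.imwrite("pics/sc2.png",cv2.resize(p[90:250,110:310],None,fx=3.5,fy=3.5)[:,:,::-1])
# lower edge of carton height
W=cloud(c,d);h=cv2.cvtColor(p,cv2.COLOR_RGB2HSV);H,S=h[...,0].astype(int),h[...,1]
g=(H>40)&(H<85)&(S>90)&(np.abs(W[...,0]-430)<90)&(np.abs(W[...,1]+282)<90)
q=W[g];print(np.percentile(q,[1,50,99],axis=0).round(1))
E
```

```text
7.3833 [ 427.  -282.4  220.7] [ 3.139e+00 -2.000e-03 -3.017e+00] 0.7000452039188473 [ 0.07716168  0.45960201 -3.60101726]
[[ 398.  -311.8  204.4]
 [ 452.5 -283.2  257.7]
 [ 465.6 -245.8  260.8]]
```

View pics/sc2.png

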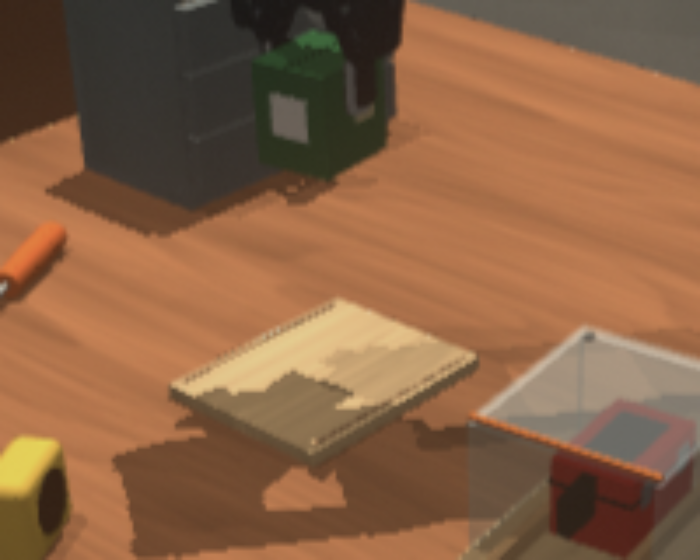

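The carton hangs upright over the board (scene view, carton at about (200,120), board at (203,198)). Lowering.

{"method": "jog_arm", "body": {
  "moves": [
    {"grip": 1,"translation": [0,0,0.015],"twist": [0,0,0]},
    {"grip": 1,"translation": [0,0,0.03],"twist": [0,0,0]},
    {"grip": 1,"translation": [0,0,0.03],"twist": [0,0,0]},
    {"grip": 1,"translation": [0,0,0.03],"twist": [0,0,0]},
    {"grip": 1,"translation": [0,0,0.03],"twist": [0,0,0]},
    {"grip": 1,"translation": [0,0,0.015],"twist": [0,0,0]},
    {"grip": 1,"translation": [0,0,0.008],"twist": [0,0,0]},
    {"grip": 1,"translation": [0,0,0.004],"twist": [0,0,0]},
    {"grip": 1,"translation": [0,0,0],"twist": [0,0,0]},
    {"grip": 1,"translation": [0,0,0],"twist": [0,0,0]}
  ]
}}

```text
clock: 8.27
eef_pos: [429.2, -282.5, 61.0]
tcp_rot: [-3.141, 0.001, -3.015]
contact_force: [0.7, -0.9, -4.2]
opening: 0.696
```

{"method": "jog_arm", "body": {
  "moves": [
    {"grip": 1,"translation": [0,0,0.006],"twist": [0,0,0]},
    {"grip": 1,"translation": [0,0,0.004],"twist": [0,0,0]},
    {"grip": 1,"translation": [0,0,0.002],"twist": [0,0,0]},
    {"grip": 1,"translation": [0,0,0.001],"twist": [0,0,0]},
    {"grip": 1,"translation": [0,0,0],"twist": [0,0,0]},
    {"grip": 1,"translation": [0,0,0],"twist": [0,0,0]}
  ]
}}

```text
clock: 8.77
eef_pos: [428.5, -282.5, 47.4]
tcp_rot: [-3.142, 0.0, -3.016]
contact_force: [0.2, 0.2, -4.4]
opening: 0.699
```

{"method": "jog_arm", "body": {
  "moves": [
    {"grip": 1,"translation": [0,0,0.001],"twist": [0,0,0]},
    {"grip": 1,"translation": [0,0,0],"twist": [0,0,0]},
    {"grip": 1,"translation": [0,0,0],"twist": [0,0,0]}
  ]
}}

```text
clock: 9.02
eef_pos: [428.6, -282.5, 46.8]
tcp_rot: [-3.141, 0.0, -3.015]
contact_force: [-1.9, 1.0, 4.7]
opening: 0.697
```

In contact. Releasing and rising.

{"method": "jog_arm", "body": {
  "moves": [
    {"grip": -1,"translation": [0,0,0],"twist": [0,0,0]},
    {"grip": -1,"translation": [0,0,0],"twist": [0,0,0]},
    {"grip": -1,"translation": [0,0,0],"twist": [0,0,0]},
    {"grip": -1,"translation": [0,0,0],"twist": [0,0,0]},
    {"grip": -1,"translation": [0,0,-0.02],"twist": [0,0,0]},
    {"grip": -1,"translation": [0,0,-0.035],"twist": [0,0,0]},
    {"grip": -1,"translation": [0,0,-0.04],"twist": [0,0,0]},
    {"grip": -1,"translation": [0,0,-0.04],"twist": [0,0,0]},
    {"grip": -1,"translation": [0,0,-0.04],"twist": [0,0,0]},
    {"grip": -1,"translation": [0,0,-0.04],"twist": [0,0,0]}
  ]
}}

```text
clock: 9.85
eef_pos: [428.2, -282.2, 263.4]
tcp_rot: [-3.141, 0.0, -3.015]
contact_force: [1.6, -0.6, -0.4]
opening: 1.0
```

```bash
python3 - <<'E'
from h import *
s=r.sense(); print(s['clock'],s['qpos'].round(2),s['eef_pos'].round(1),s['tcp_rot'].round(3),s['opening'],s['contact_force'].round(1))
p,d=r.grab_frame("scene");np.savez("pics/scene3.npz",p=p,d=d)
q,e=r.grab_frame("side");np.savez("pics/side3.npz",p=q,d=e)
cv2.imwrite("pics/sc3.png",np.hstack([cv2.resize(p[150:290,150:350],None,fx=2,fy=2),cv2.resize(q[150:290,190:390],None,fx=2,fy=2)])[:,:,::-1])
# tab end in both views: dark pixels near
E
```

```text
9.85 [-0.59  0.15  1.83 -0.    1.16 -2.28] [ 428.2 -282.2  263.4] [-3.141  0.    -3.015] 1.0004440618898294 [ 1.6 -0.6 -0.4]
```

View pics/sc3.png

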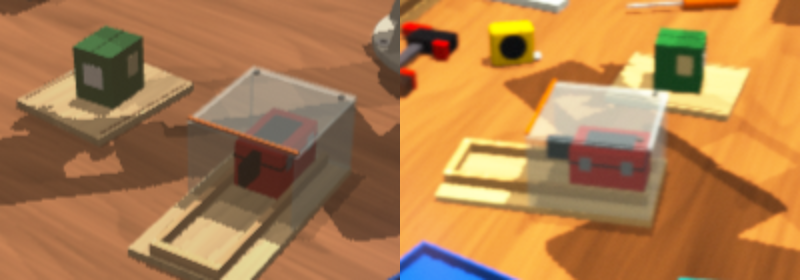

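The carton stands upright on the board with its front corner near (100,105) in the crop. Back over the dock for a wrist view of the tab.

{"method": "jog_arm", "body": {
  "moves": [
    {"grip": -1,"translation": [-0.0209,0.0282,-0.004],"twist": [0,0,0]},
    {"grip": -1,"translation": [-0.0209,0.0282,-0.004],"twist": [0,0,0]},
    {"grip": -1,"translation": [-0.0209,0.0282,-0.004],"twist": [0,0,0]},
    {"grip": -1,"translation": [-0.0209,0.0282,-0.004],"twist": [0,0,0]},
    {"grip": -1,"translation": [-0.0209,0.0282,-0.004],"twist": [0,0,0]},
    {"grip": -1,"translation": [-0.0209,0.0282,-0.004],"twist": [0,0,0]},
    {"grip": -1,"translation": [-0.0209,0.0282,-0.004],"twist": [0,0,0]},
    {"grip": -1,"translation": [-0.0209,0.0282,-0.004],"twist": [0,0,0]},
    {"grip": -1,"translation": [-0.0209,0.0282,-0.004],"twist": [0,0,0]},
    {"grip": -1,"translation": [-0.0209,0.0282,-0.004],"twist": [0,0,0]}
  ]
}}

```text
clock: 10.78
eef_pos: [600.7, 25.4, 300.6]
tcp_rot: [3.142, -0.001, -3.015]
contact_force: [0.2, -0.7, 0.5]
opening: 1.004
```

{"method": "jog_arm", "body": {
  "moves": [
    {"grip": -1,"translation": [0,0,0],"twist": [0,0,0]},
    {"grip": -1,"translation": [0,0,0],"twist": [0,0,0]}
  ]
}}

```text
clock: 10.95
eef_pos: [600.7, 25.2, 300.3]
tcp_rot: [3.142, -0.001, -3.013]
contact_force: [0.2, 0.0, -0.3]
opening: 0.998
```

```bash
python3 - <<'E'
from h import *
s=r.sense(); print(s['clock'],s['eef_pos'].round(1),s['tcp_rot'].round(3))
c=r.calibration("wrist"); p,d=r.grab_frame("wrist"); np.savez("pics/w2.npz",p=p,d=d,R=c['R'],t=c['t'])
cv2.imwrite("pics/w2.png",cv2.resize(p[0:215,190:370],None,fx=2.75,fy=2.75,interpolation=2)[:,:,::-1])
h=cv2.cvtColor(p,cv2.COLOR_RGB2HSV);H,S,V=[h[...,i].astype(int) for i in range(3)]
def rect(m,z,nm):
    ys,xs=np.nonzero(m); P=np.array([onz(c,u,v,z)[:2] for u,v in zip(xs,ys)],np.float32)
    a=cv2.minAreaRect(P); print(nm,len(P),np.round(a[0],1),np.round(a[1],1),round(a[2],1),cv2.boxPoints(a).round(1).tolist())
m=((H>105)&(H<125)&(S>150)).astype(np.uint8);k,l,st,ce=cv2.connectedComponentsWithStats(m);i=1+st[1:,4].argmax();print(st[i]);rect(l==i,20,"tray")
m=((H>6)&(H<16)&(S>200)&(V>150));m[:,:200]=0;m[:,360:]=0;m[200:]=0
k,l,st,ce=cv2.connectedComponentsWithStats(m.astype(np.uint8));print(st)
i=1+st[1:,4].argmax();rect(l==i,111,"orange")
E
```

```text
10.95 [600.7  25.2 300.3] [ 3.142e+00 -1.000e-03 -3.013e+00]
[  392    27   168   187 18571]
tray 18571 [509.7 285.9] [165.9 208.3] 77.7 [[390.29998779296875, 227.0], [593.7999877929688, 182.6999969482422], [629.0999755859375, 344.70001220703125], [425.6000061035156, 389.1000061035156]]
[[     0      0    560    420 235075]
 [   338    111      3      1      3]
 [   214    113      3      2      3]
 [   252    112     54      3    110]
 [   219    114      2      1      2]
 [   222    114      1      1      1]
 [   224    114      4      1      4]
 [   229    114      1      1      1]
 [   249    114      1      1      1]]
orange 110 [524.1  11.6] [ 2.  56.4] 7.4 [[519.5, 39.400001525878906], [526.7000122070312, -16.5], [528.7000122070312, -16.299999237060547], [521.5, 39.70000076293945]]
```

View pics/w2.png

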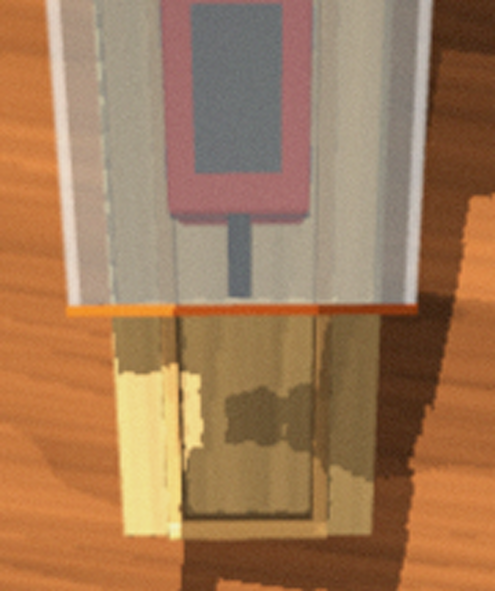

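The tab runs at crop column 240 with its free end at row 297, which is full-image (277,108). The orange strip spans crop columns 67 to 417 at row 310.

```bash
python3 - <<'E'
from h import *
z=np.load("pics/w2.npz");c=r.calibration("wrist");c=dict(c);c['R']=z['R'];c['t']=z['t']
f=lambda x,y,zz:onz(c,190+x/2.75-.3,y/2.75-.3,zz)[:2].round(1)
print("tab end top",f(240,297,68),"tab root",f(240,216,68),"case front edge",f(170,216,70),f(309,214,70))
print("orange L,R,mid",f(67,310,111),f(417,310,111),f(242,310,111))
print("sill inner edge",f(250,517,26), "sill outer base corners",f(124,536,10),f(372,535,10), "rails", f(181,500,26),f(311,500,26))
for n in ["scene","side"]:
    p,d=load(n+"3");c=r.calibration(n)
    u,v=map(int,proj(c,(515,11,53)));print(n,u,v)
    cv2.imwrite(f"pics/t_{n}.png",cv2.resize(p[v-35:v+35,u-50:u+50],None,fx=7,fy=7,interpolation=2)[:,:,::-1]);print(u-50,v-35)
E
```

```text
tab end top [518.9   8.5] tab root [486.7   4.6] case front edge [490.6 -24.5] [482.4  33.3]
orange L,R,mid [532.3 -56.5] [514.9  77.8] [523.6  10.7]
sill inner edge [627.   26.3] sill outer base corners [650.6 -40.8] [632.6  94.6] rails [622.5 -10.6] [613.8  56.8]
scene 272 237
222 202
side 264 222
214 187
```

View pics/t_scene.png

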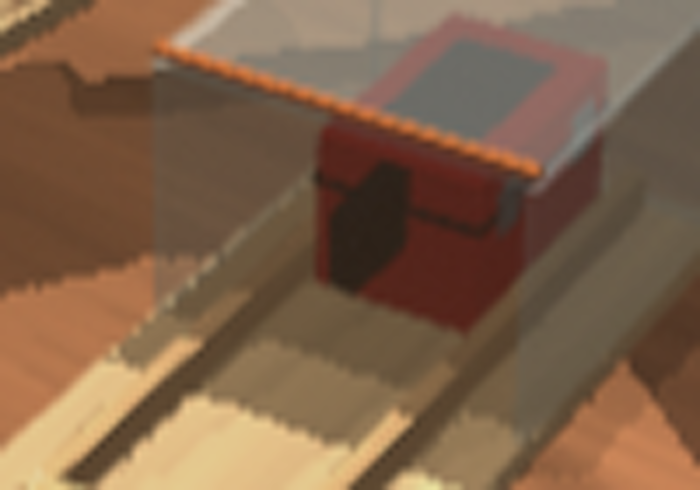

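View pics/t_side.png

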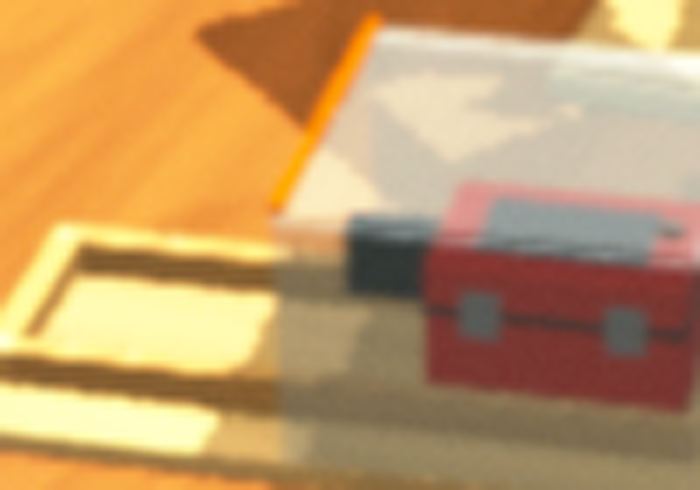

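```bash
python3 - <<'E'
from h import *
c=r.calibration("scene");o=lambda u,v,z:onz(c,u,v,z)[:2].round(1)
print("scene tabend bottom",o(222+345/7,202+288/7,38),"top L",o(222+337/7-.4,202+200/7-.4,68),"top R",o(222+358/7-.4,202+208/7-.4,68))
print("orange L R top",o(222+157/7,202+43/7,111),o(222+540/7,202+168/7,111))
c=r.calibration("side")
print("side tabend top(y+5 side)",o(214+350/7,187+217/7,68),"bottom",o(214+350/7,187+292/7,38)," orange",o(214+376/7,187+15/7,111),o(214+276/7,187+205/7,111))
E
```

```text
scene tabend bottom [517.2  10. ] top L [514.6   2.9] top R [513.9  10.7]
orange L R top [533.1 -53.2] [514.7  79.1]
side tabend top(y+5 side) [514.3  12.9] bottom [514.8  14. ]  orange [529.8 -54.4] [511.8  80.6]
```

Tab free end, combined from three views: about (517, 9), 6 to 7 mm inside the hood edge. I'll tilt the tool 60° toward the robot so the fingers go under the hood from the front.

{"method": "jog_arm", "body": {
  "moves": [
    {"grip": 0.1,"translation": [0,0,0],"twist": [0,0.1164,0]},
    {"grip": 0.1,"translation": [0,0,0],"twist": [0,0.1164,0]},
    {"grip": 0.1,"translation": [0,0,0],"twist": [0,0.1164,0]},
    {"grip": 0.1,"translation": [0,0,0],"twist": [0,0.1164,0]},
    {"grip": 0.1,"translation": [0,0,0],"twist": [0,0.1164,0]},
    {"grip": 0.1,"translation": [0,0,0],"twist": [0,0.1164,0]},
    {"grip": 0.1,"translation": [0,0,0],"twist": [0,0.1164,0]},
    {"grip": 0.1,"translation": [0,0,0],"twist": [0,0.1164,0]},
    {"grip": 0.1,"translation": [0,0,0],"twist": [0,0.1164,0]},
    {"grip": 0.1,"translation": [0,0,0],"twist": [0,0,0]}
  ]
}}

```text
clock: 11.83
eef_pos: [599.4, 22.3, 294.7]
tcp_rot: [3.14, -1.064, -3.015]
contact_force: [-0.1, -0.3, -2.1]
opening: 0.451
```

```bash
cat > go.py <<'E'
import sys
from h import *
from scipy.spatial.transform import Rotation as Ro
def go(tgt):
    s=r.sense();R=Ro.from_euler('xyz',s['tcp_rot']).as_matrix()
    print(s['clock'],"q",s['qpos'].round(2),"pos",s['eef_pos'].round(1),"rot",s['tcp_rot'].round(3),"op",round(s['opening'],3),"F",s['contact_force'].round(1))
    print("axes",R.T.round(3).tolist())
    if tgt is not None: print("shift tool mm",(R.T@(np.array(tgt)-s['eef_pos'])).round(1))
if __name__=="__main__": go([float(x) for x in sys.argv[1:4]] if len(sys.argv)>3 else None)
E
python3 go.py 598 19.7 104.5
```

```text
11.8333 q [ 0.06  0.89  0.97 -0.07  2.35 -1.65] pos [599.4  22.3 294.7] rot [ 3.14  -1.064 -3.015] op 0.451 F [-0.1 -0.3 -2.1]
axes [[-0.482, -0.061, 0.874], [-0.124, 0.992, 0.001], [-0.867, -0.108, -0.486]]
shift tool mm [-165.4   -2.6   93.9]
```

{"method": "jog_arm", "body": {
  "moves": [
    {"grip": 0.1,"translation": [-0.0276,-0.0004,0.0157],"twist": [0,0,0]},
    {"grip": 0.1,"translation": [-0.0276,-0.0004,0.0157],"twist": [0,0,0]},
    {"grip": 0.1,"translation": [-0.0276,-0.0004,0.0157],"twist": [0,0,0]},
    {"grip": 0.1,"translation": [-0.0276,-0.0004,0.0157],"twist": [0,0,0]},
    {"grip": 0.1,"translation": [-0.0276,-0.0004,0.0157],"twist": [0,0,0]},
    {"grip": 0.1,"translation": [-0.0276,-0.0004,0.0157],"twist": [0,0,0]},
    {"grip": 0.1,"translation": [0,0,0],"twist": [0,0,0]},
    {"grip": 0.1,"translation": [0,0,0],"twist": [0,0,0]}
  ]
}}

```text
clock: 12.5
eef_pos: [601.0, 20.5, 110.9]
tcp_rot: [3.141, -1.048, -3.016]
contact_force: [-0.0, 0.2, 0.6]
opening: 0.449
```

```bash
python3 go.py 495 6.3 44.5; python3 - <<'E'
from h import *
c=r.calibration("wrist"); p,d=r.grab_frame("wrist"); np.savez("pics/w3.npz",p=p,d=d,R=c['R'],t=c['t']); cv2.imwrite("pics/w3.png",p[:,:,::-1])
s=r.sense(); print("tab end px at (517,9,53):",proj(c,(517,9,53)),"tcp",proj(c,s['eef_pos']))
p,d=r.grab_frame("side"); cv2.imwrite("pics/s3.png",cv2.resize(p[100:300,130:410],None,fx=2.5,fy=2.5)[:,:,::-1])
E
```

```text
12.5 q [ 0.06  1.06  1.02 -0.06  2.11 -1.63] pos [601.   20.5 110.9] rot [ 3.141 -1.048 -3.016] op 0.449 F [-0.   0.2  0.6]
axes [[-0.495, -0.062, 0.867], [-0.125, 0.992, 0.0], [-0.86, -0.108, -0.499]]
shift tool mm [ -4.1  -0.9 125.8]
tab end px at (517,9,53): (np.float64(280.643908550812), np.float64(215.77396906606583)) tcp (np.float64(281.3318496486448), np.float64(266.6929804031855))
```

View pics/w3.png

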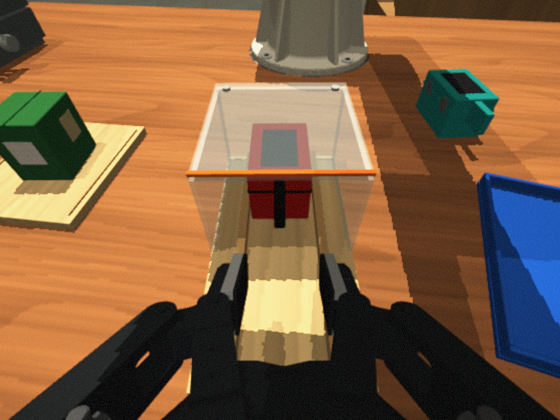

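View pics/s3.png

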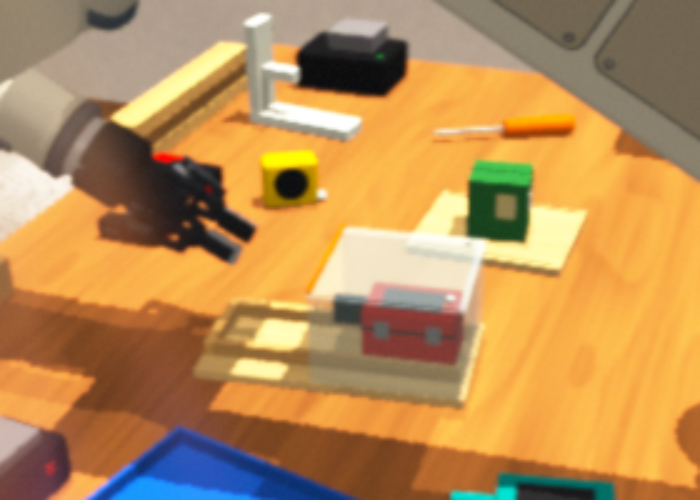

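```bash
python3 - <<'E'
from h import *
z=np.load("pics/w3.npz");c=dict(r.calibration("wrist"));c['R']=z['R'];c['t']=z['t']
for X in [(517,9,38),(517,9,68),(484,5,68),(523.5,12,111),(523.5,12,104)]: print(X,np.round(proj(c,X),1))
h=z['p'];print(h[170:235:3,280].tolist())
E
```

```text
(517, 9, 38) [280.7 226.3]
(517, 9, 68) [280.6 204.3]
(484, 5, 68) [280.9 177.4]
(523.5, 12, 111) [283.2 170.9]
(523.5, 12, 104) [283.2 178.1]
[[246, 147, 60], [228, 115, 35], [111, 49, 30], [76, 45, 41], [6, 11, 9], [4, 4, 2], [13, 13, 13], [6, 10, 8], [4, 11, 11], [7, 11, 3], [12, 9, 12], [5, 7, 12], [16, 15, 16], [9, 0, 2], [5, 4, 6], [3, 5, 2], [11, 10, 10], [11, 13, 11], [11, 13, 13], [23, 16, 18], [123, 97, 59], [122, 94, 57]]
```

The predicted tab position matches the picture: bottom edge at row 226 predicted against 228 seen, column 280 for both. Approaching along the tool axis.

{"method": "jog_arm", "body": {
  "moves": [
    {"grip": 0.1,"translation": [-0.004,-0.001,0.015],"twist": [0,0,0]},
    {"grip": 0.1,"translation": [0,0,0.025],"twist": [0,0,0]},
    {"grip": 0.1,"translation": [0,0,0.025],"twist": [0,0,0]},
    {"grip": 0.1,"translation": [0,0,0.02],"twist": [0,0,0]},
    {"grip": 0.1,"translation": [0,0,0.015],"twist": [0,0,0]},
    {"grip": 0.1,"translation": [0,0,0.01],"twist": [0,0,0]},
    {"grip": 0.1,"translation": [0,0,0],"twist": [0,0,0]},
    {"grip": 0.1,"translation": [0,0,0],"twist": [0,0,0]}
  ]
}}

```text
clock: 13.27
eef_pos: [510.5, 8.7, 53.9]
tcp_rot: [-3.141, -1.045, -3.016]
contact_force: [1.1, 0.4, 0.9]
opening: 0.451
```

```bash
python3 go.py 495 6.3 44.5; python3 - <<'E'
from h import *
c=r.calibration("wrist"); p,d=r.grab_frame("wrist"); cv2.imwrite("pics/w4.png",cv2.resize(p[100:330,160:400],None,fx=2.5,fy=2.5)[:,:,::-1])
E
```

```text
13.2667 q [ 0.06  1.    1.3  -0.06  1.88 -1.63] pos [510.5   8.7  53.9] rot [-3.141 -1.045 -3.016] op 0.451 F [1.1 0.4 0.9]
axes [[-0.498, -0.063, 0.865], [-0.126, 0.992, -0.0], [-0.858, -0.109, -0.502]]
shift tool mm [-0.2 -0.4 18.2]
```

View pics/w4.png

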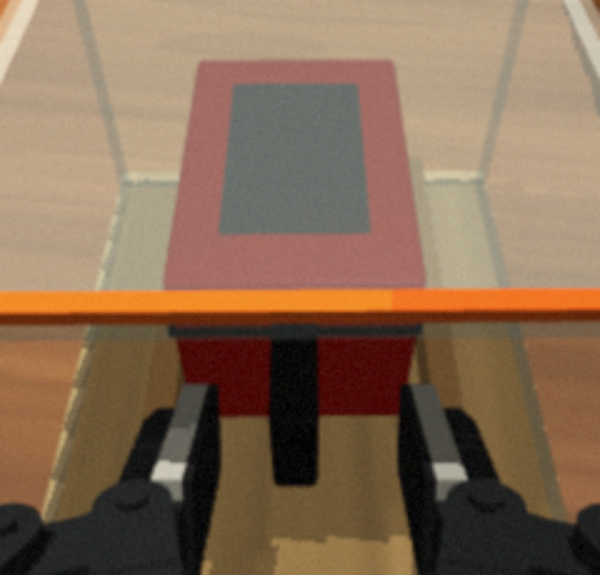

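The tab at crop (295,420) lies between the fingers, about 2 mm left of their middle. I'll correct that, advance 18 mm, then grip.

{"method": "jog_arm", "body": {
  "moves": [
    {"grip": 0.1,"translation": [0,-0.001,0.008],"twist": [0,0,0]},
    {"grip": 0.1,"translation": [0,-0.001,0.006],"twist": [0,0,0]},
    {"grip": 0.1,"translation": [0,0,0.004],"twist": [0,0,0]},
    {"grip": 0.1,"translation": [0,0,0],"twist": [0,0,0]},
    {"grip": 0.1,"translation": [0,0,0],"twist": [0,0,0]}
  ]
}}

```text
clock: 13.73
eef_pos: [493.8, 4.7, 43.2]
tcp_rot: [3.141, -1.048, -3.015]
contact_force: [-0.2, 0.6, -0.5]
opening: 0.453
```

{"method": "jog_arm", "body": {
  "moves": [
    {"grip": 1,"translation": [0,0,0],"twist": [0,0,0]},
    {"grip": 1,"translation": [0,0,0],"twist": [0,0,0]},
    {"grip": 1,"translation": [0,0,0],"twist": [0,0,0]},
    {"grip": 1,"translation": [0,0,0],"twist": [0,0,0]},
    {"grip": 1,"translation": [0,0,0],"twist": [0,0,0]}
  ],
  "squeeze": 40
}}

```text
clock: 14.15
eef_pos: [494.4, 4.7, 43.4]
tcp_rot: [-3.141, -1.047, -3.016]
contact_force: [1.4, -0.6, 0.8]
opening: 0.11
```

```bash
python3 go.py; python3 - <<'E'
from h import *
c=r.calibration("wrist"); p,d=r.grab_frame("wrist"); cv2.imwrite("pics/w5.png",cv2.resize(p[100:330,160:400],None,fx=2.5,fy=2.5)[:,:,::-1])
E
```

```text
14.15 q [ 0.05  1.    1.35 -0.07  1.84 -1.63] pos [494.4   4.7  43.4] rot [-3.141 -1.047 -3.016] op 0.11 F [ 1.4 -0.6  0.8]
axes [[-0.496, -0.063, 0.866], [-0.126, 0.992, -0.0], [-0.859, -0.109, -0.5]]
```

View pics/w5.png

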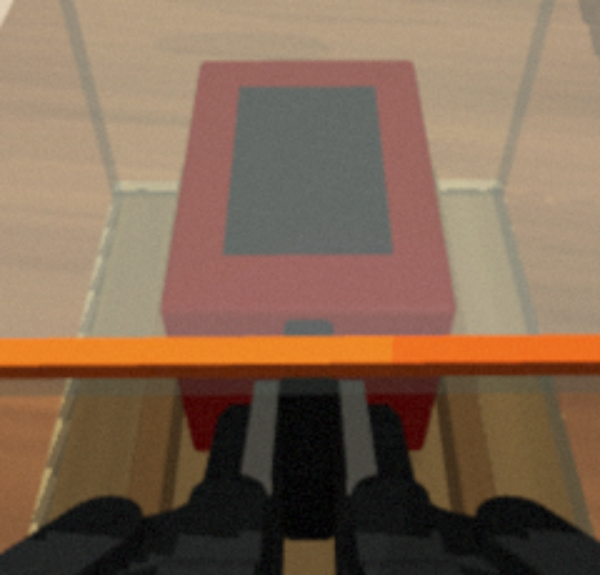

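The tab is gripped at an opening of 0.11, about 9.4 mm. Drawing the case straight forward along the lane.

{"method": "jog_arm", "body": {
  "moves": [
    {"grip": 1,"translation": [-0.0025,0,-0.0043],"twist": [0,0,0]},
    {"grip": 1,"translation": [-0.005,0,-0.0087],"twist": [0,0,0]},
    {"grip": 1,"translation": [-0.005,0,-0.0087],"twist": [0,0,0]},
    {"grip": 1,"translation": [-0.005,0,-0.0087],"twist": [0,0,0]},
    {"grip": 1,"translation": [-0.005,0,-0.0087],"twist": [0,0,0]},
    {"grip": 1,"translation": [-0.005,0,-0.0087],"twist": [0,0,0]},
    {"grip": 1,"translation": [-0.005,0,-0.0087],"twist": [0,0,0]}
  ]
}}

```text
clock: 14.78
eef_pos: [558.9, 13.1, 43.4]
tcp_rot: [3.141, -1.049, -3.015]
contact_force: [-3.1, 1.0, -0.2]
opening: 0.11
```

```bash
python3 go.py
```

```text
14.7833 q [ 0.06  1.08  1.15 -0.06  1.96 -1.63] pos [558.9  13.1  43.4] rot [ 3.141 -1.049 -3.015] op 0.11 F [-3.1  1.  -0.2]
axes [[-0.494, -0.063, 0.867], [-0.126, 0.992, 0.0], [-0.86, -0.109, -0.498]]
```

{"method": "jog_arm", "body": {
  "moves": [
    {"grip": 1,"translation": [-0.005,0,-0.0087],"twist": [0,0,0]},
    {"grip": 1,"translation": [-0.005,0,-0.0087],"twist": [0,0,0]},
    {"grip": 1,"translation": [-0.005,0,-0.0087],"twist": [0,0,0]},
    {"grip": 1,"translation": [-0.005,0,-0.0087],"twist": [0,0,0]},
    {"grip": 1,"translation": [-0.005,0,-0.0087],"twist": [0,0,0]},
    {"grip": 1,"translation": [-0.005,0,-0.0087],"twist": [0,0,0]},
    {"grip": 1,"translation": [-0.0025,0,-0.0043],"twist": [0,0,0]},
    {"grip": 1,"translation": [0,0,0],"twist": [0,0,0]}
  ]
}}

```text
clock: 15.45
eef_pos: [624.2, 21.4, 43.5]
tcp_rot: [3.141, -1.047, -3.015]
contact_force: [5.7, 0.5, 4.8]
opening: 0.109
```

```bash
python3 go.py; python3 - <<'E'
from h import *
a,_=r.grab_frame("side");b,_=r.grab_frame("wrist")
cv2.imwrite("pics/s6.png",np.hstack([cv2.resize(a[120:320,140:400],None,fx=1.5,fy=1.5),cv2.resize(b[100:300,160:420],None,fx=1.5,fy=1.5)])[:,:,::-1])
E
```

```text
15.45 q [ 0.06  1.17  0.93 -0.06  2.09 -1.63] pos [624.2  21.4  43.5] rot [ 3.141 -1.047 -3.015] op 0.109 F [5.7 0.5 4.8]
axes [[-0.496, -0.063, 0.866], [-0.126, 0.992, 0.0], [-0.859, -0.109, -0.5]]
```

View pics/s6.png

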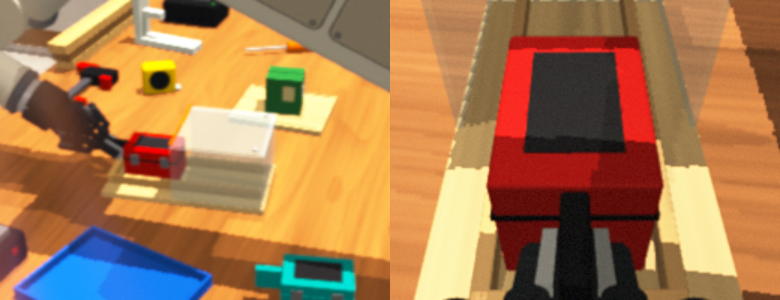

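{"method": "jog_arm", "body": {
  "moves": [
    {"grip": 1,"translation": [-0.002,0,-0.0035],"twist": [0,0,0]},
    {"grip": 1,"translation": [-0.002,0,-0.0035],"twist": [0,0,0]},
    {"grip": 1,"translation": [-0.001,0,-0.0017],"twist": [0,0,0]},
    {"grip": 1,"translation": [0,0,0],"twist": [0,0,0]}
  ]
}}

```text
clock: 15.88
eef_pos: [633.5, 22.4, 43.5]
tcp_rot: [-3.142, -1.048, -3.015]
contact_force: [0.0, 1.5, 0.5]
opening: 0.107
```

{"method": "jog_arm", "body": {
  "moves": [
    {"grip": 1,"translation": [-0.001,0,-0.0017],"twist": [0,0,0]},
    {"grip": 1,"translation": [0,0,0],"twist": [0,0,0]}
  ]
}}

```text
clock: 16.05
eef_pos: [635.4, 22.7, 43.5]
tcp_rot: [3.142, -1.048, -3.015]
contact_force: [-1.2, -0.2, 1.2]
opening: 0.109
```

{"method": "jog_arm", "body": {
  "moves": [
    {"grip": 1,"translation": [-0.001,0,-0.0017],"twist": [0,0,0]},
    {"grip": 1,"translation": [0,0,0],"twist": [0,0,0]}
  ]
}}

```text
clock: 16.22
eef_pos: [637.5, 22.9, 43.5]
tcp_rot: [3.141, -1.048, -3.015]
contact_force: [-1.3, -0.8, 1.1]
opening: 0.11
```

```bash
python3 go.py; python3 - <<'E'
from h import *
a,d=r.grab_frame("side");np.savez("pics/side7.npz",p=a,d=d)
cv2.imwrite("pics/s7.png",cv2.resize(a[170:270,190:350],None,fx=5,fy=5,interpolation=2)[:,:,::-1])
E
```

```text
16.2167 q [ 0.06  1.19  0.88 -0.06  2.12 -1.64] pos [637.5  22.9  43.5] rot [ 3.141 -1.048 -3.015] op 0.11 F [-1.3 -0.8  1.1]
axes [[-0.496, -0.063, 0.866], [-0.126, 0.992, 0.0], [-0.859, -0.109, -0.5]]
```

View pics/s7.png

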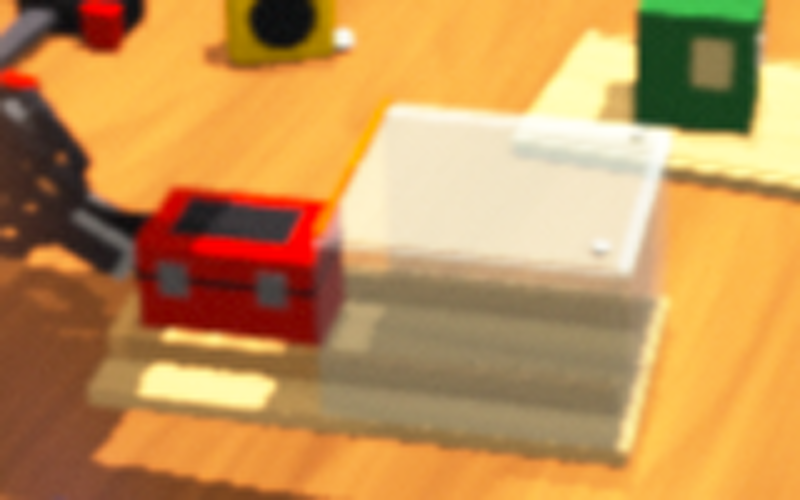

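The case is clear of the hood in the side view: its back face is at crop column 340, forward of the orange edge. Letting go of the tab and backing off.

{"method": "jog_arm", "body": {
  "moves": [
    {"grip": -0.2,"translation": [0,0,0],"twist": [0,0,0]},
    {"grip": -0.2,"translation": [0,0,0],"twist": [0,0,0]},
    {"grip": -0.2,"translation": [0,0,0],"twist": [0,0,0]},
    {"grip": -0.2,"translation": [0,0,-0.01],"twist": [0,0,0]},
    {"grip": -0.2,"translation": [0,0,-0.02],"twist": [0,0,0]},
    {"grip": -0.2,"translation": [0,0,-0.03],"twist": [0,0,0]},
    {"grip": -0.2,"translation": [0,0,-0.03],"twist": [0,0,0]},
    {"grip": -0.2,"translation": [0.03,0,-0.015],"twist": [0,0,0]},
    {"grip": -1,"translation": [0.034,0,-0.02],"twist": [0,0,0]},
    {"grip": -1,"translation": [0.034,0,-0.02],"twist": [0,0,0]}
  ]
}}

```text
clock: 17.1
eef_pos: [713.1, 32.6, 200.0]
tcp_rot: [3.141, -1.051, -3.015]
contact_force: [0.5, 0.4, 0.6]
opening: 0.858
```

{"method": "jog_arm", "body": {
  "moves": [
    {"grip": -1,"translation": [0,0,0],"twist": [0,-0.1164,0]},
    {"grip": -1,"translation": [0,0,0],"twist": [0,-0.1164,0]},
    {"grip": -1,"translation": [0,0,0],"twist": [0,-0.1164,0]},
    {"grip": -1,"translation": [0,0,0],"twist": [0,-0.1164,0]},
    {"grip": -1,"translation": [0,0,0],"twist": [0,-0.1164,0]},
    {"grip": -1,"translation": [0,0,0],"twist": [0,-0.1164,0]},
    {"grip": -1,"translation": [0,0,0],"twist": [0,-0.1164,0]},
    {"grip": -1,"translation": [0,0,0],"twist": [0,-0.1164,0]},
    {"grip": -1,"translation": [0,0,0],"twist": [0,-0.1164,0]},
    {"grip": -1,"translation": [0,0,0],"twist": [0,0,0]}
  ]
}}

```text
clock: 17.93
eef_pos: [709.3, 32.1, 201.1]
tcp_rot: [3.142, 0.003, -3.016]
contact_force: [-0.5, -0.7, 0.1]
opening: 1.003
```

```bash
python3 go.py 588 18 300
```

```text
17.9333 q [ 0.04  0.51  1.46  0.    1.17 -1.65] pos [709.3  32.1 201.1] rot [ 3.142e+00  3.000e-03 -3.016e+00] op 1.003 F [-0.5 -0.7  0.1]
axes [[-0.992, -0.126, -0.003], [-0.126, 0.992, 0.0], [0.003, 0.001, -1.0]]
shift tool mm [121.8   1.2 -99.3]
```

{"method": "jog_arm", "body": {
  "moves": [
    {"grip": -1,"translation": [0.0245,0,-0.02],"twist": [0,0,0]},
    {"grip": -1,"translation": [0.0245,0,-0.02],"twist": [0,0,0]},
    {"grip": -1,"translation": [0.0245,0,-0.02],"twist": [0,0,0]},
    {"grip": -1,"translation": [0.0245,0.001,-0.02],"twist": [0,0,0]},
    {"grip": -1,"translation": [0.0245,0,-0.02],"twist": [0,0,0]},
    {"grip": -1,"translation": [0,0,0],"twist": [0,0,0]},
    {"grip": -1,"translation": [0,0,0],"twist": [0,0,0]}
  ]
}}

```text
clock: 18.52
eef_pos: [592.4, 18.1, 303.0]
tcp_rot: [-3.141, 0.001, -3.016]
contact_force: [0.5, -0.1, -1.0]
opening: 1.003
```

```bash
python3 go.py; python3 - <<'E'
from h import *
from scipy.spatial.transform import Rotation as Ro
def run(n,c,p,d):
    W=cloud(c,d);h=cv2.cvtColor(p,cv2.COLOR_RGB2HSV);H,S,V=[h[...,i].astype(int) for i in range(3)]
    m=((H<8)|(H>172))&(S>120)&(W[...,2]>64)&(W[...,2]<76)&(np.abs(W[...,0]-580)<70)&(np.abs(W[...,1]-18)<60)
    ys,xs=np.nonzero(m);P=np.array([onz(c,u,v,70)[:2] for u,v in zip(xs,ys)],np.float32);a=cv2.minAreaRect(P);print(n,len(P),np.round(a[0],1),np.round(a[1],1),round(a[2],1))
for n in ["wrist","scene","side"]:
    c=r.calibration(n);p,d=r.grab_frame(n);np.savez(f"pics/{n}8.npz",p=p,d=d,R=c['R'],t=c['t']);run(n,c,p,d)
    if n=="wrist": cv2.imwrite("pics/w8.png",p[:,:,::-1])
E
```

```text
18.5167 q [ 0.03  0.24  1.62 -0.    1.27 -1.67] pos [592.4  18.1 303. ] rot [-3.141e+00  1.000e-03 -3.016e+00] op 1.003 F [ 0.5 -0.1 -1. ]
axes [[-0.992, -0.126, -0.001], [-0.126, 0.992, -0.0], [0.001, -0.0, -1.0]]
wrist 2031 [585.   17.6] [94.3 59.1] 7.2
scene 516 [588.3  21.6] [94.8 62.9] 8.9
side 331 [573.6  47.2] [ 90.  123.5] 24.3
```

View pics/w8.png

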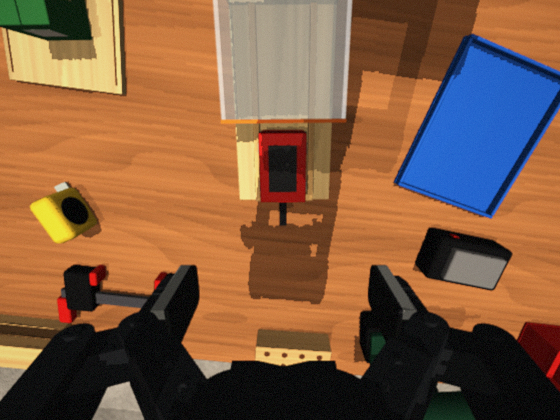

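The red case top is at (283,165) with its tab at (283,213), clear of the orange strip at row 120. The box centre is about (584,18). Descending for a top grasp across its 60 mm width.

{"method": "jog_arm", "body": {
  "moves": [
    {"grip": -1,"translation": [0.0083,0.0015,0.03],"twist": [0,0,0]},
    {"grip": -1,"translation": [0,0,0.04],"twist": [0,0,0]},
    {"grip": -1,"translation": [0,0,0.04],"twist": [0,0,0]},
    {"grip": -1,"translation": [0,0,0.04],"twist": [0,0,0]},
    {"grip": -1,"translation": [0,0,0.04],"twist": [0,0,0]},
    {"grip": -1,"translation": [0,0,0.035],"twist": [0,0,0]},
    {"grip": -1,"translation": [0,0,0.02],"twist": [0,0,0]},
    {"grip": -1,"translation": [0,0,0.012],"twist": [0,0,0]},
    {"grip": -1,"translation": [0,0,0.006],"twist": [0,0,0]},
    {"grip": -1,"translation": [0,0,0],"twist": [0,0,0]}
  ]
}}

```text
clock: 19.5
eef_pos: [583.0, 18.6, 36.4]
tcp_rot: [3.141, -0.002, -3.015]
contact_force: [-0.6, -0.2, -0.3]
opening: 1.0
```

{"method": "jog_arm", "body": {
  "moves": [
    {"grip": 1,"translation": [0,0,0],"twist": [0,0,0]},
    {"grip": 1,"translation": [0,0,0],"twist": [0,0,0]},
    {"grip": 1,"translation": [0,0,0],"twist": [0,0,0]},
    {"grip": 1,"translation": [0,0,0],"twist": [0,0,0]},
    {"grip": 1,"translation": [0,0,0],"twist": [0,0,0]},
    {"grip": 1,"translation": [0,0,0],"twist": [0,0,0]}
  ],
  "squeeze": 45
}}

```text
clock: 20.0
eef_pos: [584.8, 18.4, 39.7]
tcp_rot: [-3.141, 0.003, -3.015]
contact_force: [-0.5, -1.9, 6.6]
opening: 0.693
```

```bash
python3 go.py; python3 - <<'E'
from h import *
a,d=r.grab_frame("side");b,_=r.grab_frame("scene")
cv2.imwrite("pics/s9.png",np.hstack([cv2.resize(a[150:280,160:360],None,fx=2,fy=2),cv2.resize(b[170:300,180:380],None,fx=2,fy=2)])[:,:,::-1])
E
```

```text
20.0 q [ 0.03  0.53  1.86 -0.    0.75 -1.67] pos [584.8  18.4  39.7] rot [-3.141e+00  3.000e-03 -3.015e+00] op 0.693 F [-0.5 -1.9  6.6]
axes [[-0.992, -0.126, -0.003], [-0.126, 0.992, -0.001], [0.003, -0.0, -1.0]]
```

View pics/s9.png

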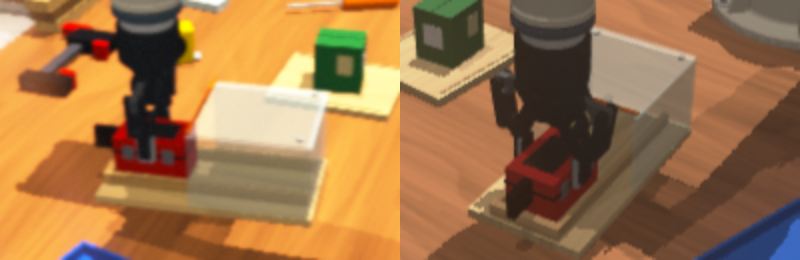

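Gripped across the width at an opening of 0.693. Lifting straight up.

{"method": "jog_arm", "body": {
  "moves": [
    {"grip": 1,"translation": [0,0,-0.008],"twist": [0,0,0]},
    {"grip": 1,"translation": [0,0,-0.015],"twist": [0,0,0]},
    {"grip": 1,"translation": [0,0,-0.025],"twist": [0,0,0]},
    {"grip": 1,"translation": [0,0,-0.03],"twist": [0,0,0]},
    {"grip": 1,"translation": [0,0,-0.03],"twist": [0,0,0]},
    {"grip": 1,"translation": [0,0,-0.03],"twist": [0,0,0]},
    {"grip": 1,"translation": [0,0,-0.03],"twist": [0,0,0]},
    {"grip": 1,"translation": [0,0,-0.02],"twist": [0,0,0]},
    {"grip": 1,"translation": [0,0,0],"twist": [0,0,0]},
    {"grip": 1,"translation": [0,0,0],"twist": [0,0,0]}
  ]
}}

```text
clock: 20.93
eef_pos: [583.4, 18.7, 226.8]
tcp_rot: [3.142, 0.002, -3.015]
contact_force: [0.3, -0.5, -4.7]
opening: 0.69
```

```bash
python3 go.py; python3 - <<'E'
from h import *
a,d=r.grab_frame("side");b,_=r.grab_frame("scene")
cv2.imwrite("pics/s10.png",np.hstack([cv2.resize(a[80:280,140:340],None,fx=2,fy=2),cv2.resize(b[100:300,180:380],None,fx=2,fy=2)])[:,:,::-1])
# tray from wrist8 & fixed, rim at z=20
for n in ["wrist8","scene8","side8"]:
    z=np.load(f"pics/{n}.npz");c=dict(r.calibration(n[:-1]));c['R']=z['R'];c['t']=z['t'];p=z['p']
    h=cv2.cvtColor(p,cv2.COLOR_RGB2HSV);H,S=h[...,0].astype(int),h[...,1]
    m=cv2.morphologyEx(((H>105)&(H<125)&(S>120)).astype(np.uint8),cv2.MORPH_CLOSE,np.ones((5,5)));
    if n[:4]=="scen": m[:262]=0
    k,l,st,ce=cv2.connectedComponentsWithStats(m);i=1+st[1:,4].argmax()
    q=cv2.findContours((l==i).astype(np.uint8),0,2)[0];q=max(q,key=cv2.contourArea);ap=cv2.approxPolyDP(cv2.convexHull(q),6,True)[:,0]
    print(n,st[i],[ (tuple(x.tolist()),onz(c,x[0],x[1],20)[:2].round().tolist()) for x in ap])
E
```

```text
20.9333 q [ 0.03  0.29  1.73  0.    1.12 -1.67] pos [583.4  18.7 226.8] rot [ 3.142e+00  2.000e-03 -3.015e+00] op 0.69 F [ 0.3 -0.5 -4.7]
axes [[-0.992, -0.126, -0.002], [-0.126, 0.992, 0.0], [0.002, 0.0, -1.0]]
wrist8 [  395    35   165   183 18154] [((470, 35), [394.0, 233.0]), ((559, 71), [419.0, 362.0]), ((559, 111), [467.0, 383.0]), ((491, 217), [627.0, 344.0]), ((395, 182), [592.0, 185.0])]
scene8 [ 321  264  131   93 6294] [((390, 264), [395.0, 240.0]), ((451, 302), [430.0, 389.0]), ((381, 356), [642.0, 348.0]), ((321, 304), [596.0, 194.0])]
side8 [ 151  272  130   89 2323] [((151, 311), [624.0, 344.0]), ((200, 272), [593.0, 200.0]), ((280, 304), [391.0, 240.0]), ((233, 360), [418.0, 404.0])]
```

View pics/s10.png

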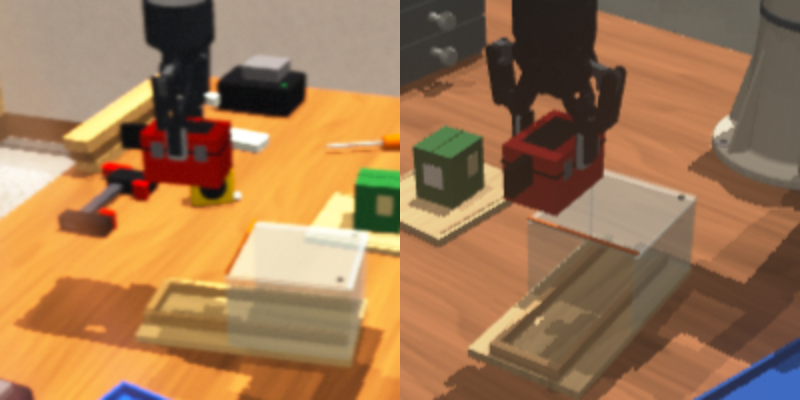

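The case is held level, clear of the dock (side crop (187,150)). The tray centre is about (511,291), turned −12.3°. Carrying it over.

{"method": "jog_arm", "body": {
  "moves": [
    {"grip": 1,"translation": [0.0024,0.013,0],"twist": [0,0,0]},
    {"grip": 1,"translation": [0.0049,0.0259,0],"twist": [0,0,0]},
    {"grip": 1,"translation": [0.0049,0.0259,0],"twist": [0,0,0]},
    {"grip": 1,"translation": [0.0049,0.0259,0],"twist": [0,0,0]},
    {"grip": 1,"translation": [0.0049,0.0259,0],"twist": [0,0,0]},
    {"grip": 1,"translation": [0.0049,0.0259,0],"twist": [0,0,0]},
    {"grip": 1,"translation": [0.0049,0.0259,0],"twist": [0,0,0]},
    {"grip": 1,"translation": [0.0049,0.0259,0],"twist": [0,0,0]},
    {"grip": 1,"translation": [0.0049,0.0259,0],"twist": [0,0,0]},
    {"grip": 1,"translation": [0.0049,0.0259,0],"twist": [0,0,0]}
  ]
}}

```text
clock: 21.87
eef_pos: [504.2, 258.1, 224.0]
tcp_rot: [-3.141, -0.003, -3.015]
contact_force: [0.5, 0.6, -4.6]
opening: 0.695
```

{"method": "jog_arm", "body": {
  "moves": [
    {"grip": 1,"translation": [0.0049,0.0259,0],"twist": [0,0,0]},
    {"grip": 1,"translation": [0.0024,0.013,0],"twist": [0,0,0]},
    {"grip": 1,"translation": [0,0,0],"twist": [0,0,0.05]},
    {"grip": 1,"translation": [0,0,0],"twist": [0,0,0.081]},
    {"grip": 1,"translation": [0,0,0],"twist": [0,0,0.081]},
    {"grip": 1,"translation": [0,0,0],"twist": [0,0,0.081]},
    {"grip": 1,"translation": [0,0,0],"twist": [0,0,0.051]},
    {"grip": 1,"translation": [0,0,0],"twist": [0,0,0]}
  ]
}}

```text
clock: 22.53
eef_pos: [493.1, 294.2, 224.4]
tcp_rot: [-3.14, -0.002, 2.922]
contact_force: [-1.1, 0.2, -4.1]
opening: 0.691
```

```bash
python3 go.py 494 294.6 100; python3 - <<'E'
from h import *
a,d=r.grab_frame("side");b,_=r.grab_frame("scene")
cv2.imwrite("pics/s11.png",np.hstack([cv2.resize(a[120:400,100:380],None,fx=1.42,fy=1.42),cv2.resize(b[130:410,260:540],None,fx=1.42,fy=1.42)])[:,:,::-1])
E
```

```text
22.5333 q [ 0.54  0.28  1.75  0.    1.11 -0.82] pos [493.1 294.2 224.4] rot [-3.140e+00 -2.000e-03  2.922e+00] op 0.691 F [-1.1  0.2 -4.1]
axes [[-0.976, 0.218, 0.002], [0.218, 0.976, -0.002], [-0.002, -0.001, -1.0]]
shift tool mm [ -1.    0.8 124.4]
```

View pics/s11.png

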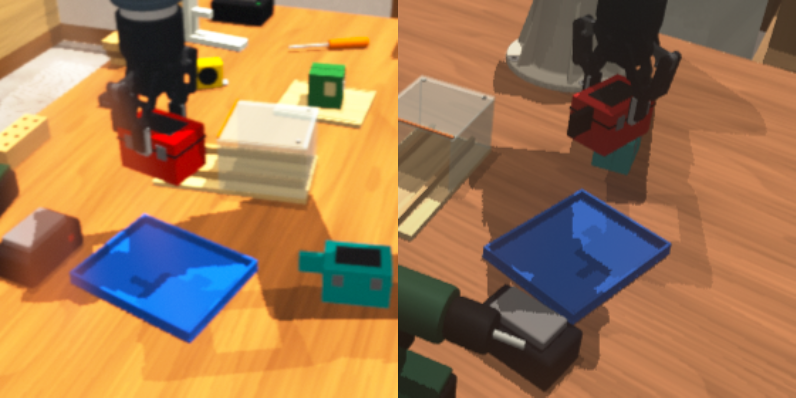

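{"method": "jog_arm", "body": {
  "moves": [
    {"grip": 1,"translation": [0,0,0.015],"twist": [0,0,0]},
    {"grip": 1,"translation": [0,0,0.03],"twist": [0,0,0]},
    {"grip": 1,"translation": [0,0,0.03],"twist": [0,0,0]},
    {"grip": 1,"translation": [0,0,0.03],"twist": [0,0,0]},
    {"grip": 1,"translation": [0,0,0.03],"twist": [0,0,0]},
    {"grip": 1,"translation": [0,0,0.02],"twist": [0,0,0]},
    {"grip": 1,"translation": [0,0,0.01],"twist": [0,0,0]},
    {"grip": 1,"translation": [0,0,0.006],"twist": [0,0,0]},
    {"grip": 1,"translation": [0,0,0],"twist": [0,0,0]},
    {"grip": 1,"translation": [0,0,0],"twist": [0,0,0]}
  ]
}}

```text
clock: 23.47
eef_pos: [494.7, 294.9, 55.6]
tcp_rot: [3.141, 0.001, 2.924]
contact_force: [-0.2, 0.9, -3.2]
opening: 0.693
```

```bash
python3 go.py; python3 - <<'E'
from h import *
a,d=r.grab_frame("side");b,_=r.grab_frame("scene")
cv2.imwrite("pics/s12.png",np.hstack([cv2.resize(a[200:380,130:310],None,fx=2.2,fy=2.2),cv2.resize(b[200:380,300:480],None,fx=2.2,fy=2.2)])[:,:,::-1])
E
```

```text
23.4667 q [ 0.54  0.5   1.87 -0.    0.77 -0.82] pos [494.7 294.9  55.6] rot [3.141e+00 1.000e-03 2.924e+00] op 0.693 F [-0.2  0.9 -3.2]
axes [[-0.976, 0.216, -0.001], [0.216, 0.976, 0.001], [0.001, 0.001, -1.0]]
```

View pics/s12.png

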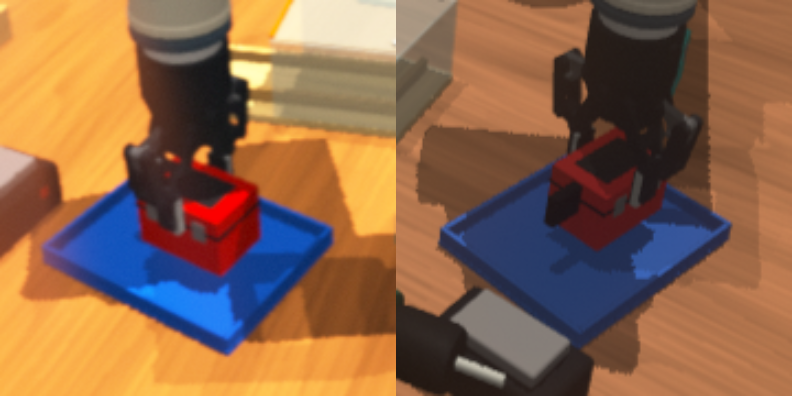

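The case is centred over the tray in both crops, about 20 mm above the floor.

{"method": "jog_arm", "body": {
  "moves": [
    {"grip": 1,"translation": [0,0,0.007],"twist": [0,0,0]},
    {"grip": 1,"translation": [0,0,0.006],"twist": [0,0,0]},
    {"grip": 1,"translation": [0,0,0.003],"twist": [0,0,0]},
    {"grip": 1,"translation": [0,0,0.002],"twist": [0,0,0]},
    {"grip": 1,"translation": [0,0,0.001],"twist": [0,0,0]},
    {"grip": 1,"translation": [0,0,0],"twist": [0,0,0]},
    {"grip": 1,"translation": [0,0,0],"twist": [0,0,0]}
  ]
}}

```text
clock: 24.15
eef_pos: [494.0, 294.6, 35.8]
tcp_rot: [-3.142, -0.0, 2.924]
contact_force: [-0.5, -0.4, -4.4]
opening: 0.691
```

{"method": "jog_arm", "body": {
  "moves": [
    {"grip": 1,"translation": [0,0,0.001],"twist": [0,0,0]},
    {"grip": 1,"translation": [0,0,0],"twist": [0,0,0]}
  ]
}}

```text
clock: 24.32
eef_pos: [494.1, 294.6, 34.9]
tcp_rot: [3.141, 0.0, 2.924]
contact_force: [-0.5, -0.2, -3.7]
opening: 0.696
```

{"method": "jog_arm", "body": {
  "moves": [
    {"grip": 1,"translation": [0,0,0.001],"twist": [0,0,0]},
    {"grip": 1,"translation": [0,0,0],"twist": [0,0,0]},
    {"grip": 1,"translation": [0,0,0],"twist": [0,0,0]}
  ]
}}

```text
clock: 24.57
eef_pos: [494.0, 294.7, 34.7]
tcp_rot: [3.141, 0.0, 2.924]
contact_force: [-4.4, -0.9, 5.2]
opening: 0.698
```

Contact with the tray floor: the force went from −3.7 to +5.2 N. Releasing and rising.

{"method": "jog_arm", "body": {
  "moves": [
    {"grip": -1,"translation": [0,0,0],"twist": [0,0,0]},
    {"grip": -1,"translation": [0,0,0],"twist": [0,0,0]},
    {"grip": -1,"translation": [0,0,0],"twist": [0,0,0]},
    {"grip": -1,"translation": [0,0,0],"twist": [0,0,0]},
    {"grip": -1,"translation": [0,0,-0.015],"twist": [0,0,0]},
    {"grip": -1,"translation": [0,0,-0.03],"twist": [0,0,0]},
    {"grip": -1,"translation": [0,0,-0.04],"twist": [0,0,0]},
    {"grip": -1,"translation": [0,0,-0.04],"twist": [0,0,0]},
    {"grip": -1,"translation": [0,0,-0.04],"twist": [0,0,0]},
    {"grip": -1,"translation": [0,0,-0.04],"twist": [0,0,0]}
  ]
}}

```text
clock: 25.4
eef_pos: [493.8, 294.4, 240.8]
tcp_rot: [3.141, 0.0, 2.924]
contact_force: [1.1, 0.6, -0.6]
opening: 0.999
```

{"method": "jog_arm", "body": {
  "moves": [
    {"grip": -1,"translation": [0,0,-0.03],"twist": [0,0,0]},
    {"grip": -1,"translation": [0,0,0],"twist": [0,0,0]},
    {"grip": -1,"translation": [0,0,0],"twist": [0,0,0]}
  ]
}}

```text
clock: 25.65
eef_pos: [495.0, 295.1, 270.9]
tcp_rot: [3.139, 0.003, 2.924]
contact_force: [0.3, -0.3, -0.8]
opening: 0.997
```

```bash
python3 go.py; python3 - <<'E'
from h import *
for n in ["scene","side"]:
    c=r.calibration(n);p,d=r.grab_frame(n);W=cloud(c,d);h=cv2.cvtColor(p,cv2.COLOR_RGB2HSV);H,S,V=[h[...,i].astype(int) for i in range(3)]
    cv2.imwrite(f"pics/{n}_end.png",p[:,:,::-1])
    red=((H<8)|(H>172))&(S>120)&(np.abs(W[...,0]-494)<90)&(np.abs(W[...,1]-294)<90)
    gr=(H>40)&(H<85)&(S>90)&(np.abs(W[...,0]-429)<90)&(np.abs(W[...,1]+282)<90)
    for nm,m in (("case",red),("carton",gr)): print(n,nm,np.percentile(W[m],[2,50,98],axis=0).round().tolist())
    if n=="scene":
      p0,d0=load("scene0")
      df=cv2.absdiff(p,p0).max(2)
      for nm,(u,v) in dict(tape=(117,233),batt=(350,365)).items(): print(nm,df[v-25:v+25,u-25:u+25].mean())
p,_=r.grab_frame("wrist");cv2.imwrite("pics/w_end.png",p[:,:,::-1])
E
```

```text
25.65 q [ 0.54  0.24  1.7  -0.    1.2  -0.82] pos [495.  295.1 270.9] rot [3.139e+00 3.000e-03 2.924e+00] op 0.997 F [ 0.3 -0.3 -0.8]
axes [[-0.976, 0.216, -0.003], [0.216, 0.976, 0.003], [0.004, 0.002, -1.0]]
scene case [[451.0, 262.0, 9.0], [518.0, 311.0, 57.0], [542.0, 333.0, 65.0]]
scene carton [[395.0, -309.0, 82.0], [429.0, -279.0, 84.0], [461.0, -251.0, 87.0]]
tape 13.2032
batt 14.5892
side case [[445.0, 267.0, 8.0], [482.0, 317.0, 53.0], [541.0, 334.0, 66.0]]
side carton [[392.0, -303.0, 15.0], [428.0, -255.0, 68.0], [455.0, -247.0, 86.0]]
```

View pics/scene_end.png

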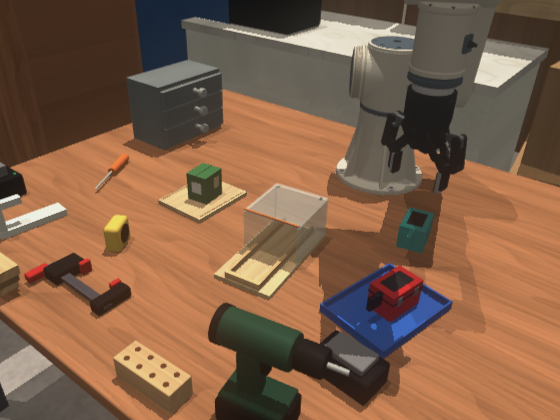

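View pics/w_end.png

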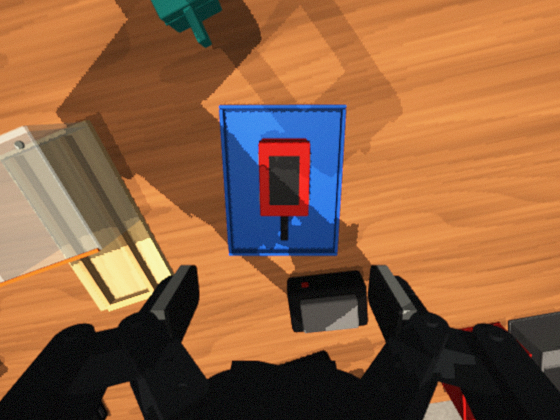

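View pics/side_end.png

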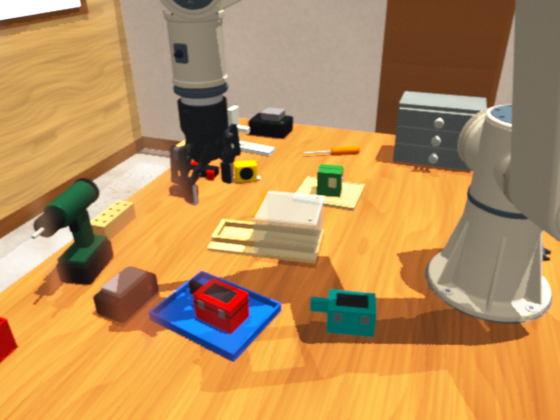

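All three views agree. The carton stands on the board at scene (204,183). The case with its tab lies flat inside the tray at scene (393,295) and wrist (284,185). The tape at (117,233) and battery at (350,365) look unmoved, and the gripper is open and clear. Handing in.

```bash
python3 -c "
from rig import r
print(r.sign_off())"
```

```text
the job is handed in; nothing more can be done
None
```

The job is done and handed in at about 26 s of the 72 s allowed. I lifted the green carton out and stood it on the board. Then I drew the red case out by its tab, with the tool tilted 60° to get under the hood. I regripped the case from above and set it flat in the blue tray.

**Last checks:**
- **Carton:** upright near the middle of the board, with its top at about 85–87 mm, which is right for 75 mm on the 12 mm board.
- **Case:** all of it, tab included, is inside the tray walls. Its red part reads from about 8 mm to 66 mm, as expected for a flat 60 mm box on the 5 mm floor.
- **Setting down:** both were released only after a light touch on the surface, about 5 N at the wrist.
- **Gripper:** open, about 270 mm up, touching nothing.

**Disagreements or weak checks:**
- **Camera offsets:** the cameras differed by up to about 6 mm on positions. I averaged them, and the grasps had room for it.
- **Tape and battery:** a before/after comparison of the scene picture around each was not exactly zero (13–15 grey levels on average). I put that down to noise and shadows because both look to be in the same place by eye, but I did not measure their positions again.

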